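# Dress the sideboard display

### The job

Dress the display in this order: slide the green tray by its brass pull in beneath the wooden bench through its open front, fully home against the back panel; then stand the blue jar on the blue disc (left end of the bench top) and next the white jar on the gold disc (right end); then set the yellow box on the blue patch between the two candles, its long side in line with the candles; and last stand the brass pear on the middle of the box. Lower each piece gently into place and let go of it rather than dropping it, keep the jars, box and pear upright, and leave the amber votive, the bell and the red tin where they are.

Things in the scene. Friction and masses are not known exactly. Their poses are not given: they have to be found in the camera images.
- tray: flat green tray with gold lines, loose, 130 mm long (x) by 86 mm wide (y) by 8 mm thick, about 120 g. An upright brass pull, 12 mm (x) by 24 mm (y), reaches 42 mm above the underside, its centre at x = -53 mm, y = 0. Origin: centre of the underside, z up. The +x end, without the pull, goes in first.
- blue_jar: blue ceramic lidded jar with white bands and dots, 125 mm high, belly 62 mm in diameter (upright from 34 to 62 mm height), foot 50 mm, straight upright lid 40 mm in diameter from 80 to 112 mm height, topped by a 14 mm brass finial; about 200 g. Loose, upright. Origin: centre of the underside, z up.
- white_jar: white ceramic lidded jar with gold bands and dots, 125 mm high, belly 62 mm in diameter (upright from 34 to 62 mm height), foot 50 mm, straight upright lid 40 mm in diameter from 80 to 112 mm height, topped by a 14 mm brass finial; about 200 g. Loose, upright. Origin: centre of the underside, z up.
- box: closed yellow trinket box with white stripes on its sides, 44 mm (its x) by 56 mm (its y, the long side) by 34 mm high, flat top, about 120 g, loose. Origin: centre of the underside, z up.
- pear: brass pear ornament, 64 mm high, 40 mm in diameter from 12 to 30 mm height, 30 mm flat foot, thin stem on top, about 100 g, loose, upright. Origin: centre of the underside, z up.
- bench: low brown wooden bench, fixed, 100 (x) by 220 (y) by 45 mm high. Origin: centre of the underside, z up. Open front at x = -50 mm, to the robot; the middle bay below is 120 mm wide, 33 mm high, and ends at the back panel at x = 42 mm (tray home: its origin at x = -23, y = 0). On top, flush 66 mm discs: blue at y = 50 mm (left from the robot), gold at y = -50 mm, x = 0.
- holder: candle holder, fixed: dark wooden slab 90 (x) by 240 (y) by 12 mm high, two white candles 22 mm in diameter in 36 mm brass cups at y = 90 and -90 mm, reaching 128 mm above the table. A flush blue patch (52 by 64 mm, gold edge) is centred between them at x = y = 0. Origin: centre of the underside, at table height, z up.
- votive: bystander: small amber glass cup, 52 mm in diameter, 50 mm high, loose. Origin: centre of the underside.
- bell: bystander: small steel table bell, 48 mm in diameter, 61 mm high, loose. Origin: centre of the underside.
- tin: bystander: small red jar with black lid, 44 mm in diameter, 50 mm high, loose. Origin: centre of the underside.
Mind the look-alikes: they are no part of the job. Leave any purple look-alike of the box alone.

How it is judged:
On the way, in this order (a step that is already met when the one before it is completed fails the run):
1. the green tray is home under the bench and released (x of tray in the frame of bench between -0.035 and -0.013 m and y of tray in the frame of bench between -0.022 and 0.022 m and z of tray in the frame of bench between -0.006 and 0.008 m and angle between the x axis of tray and the x axis of bench, either way round below 0.2 rad and angle between tray's own z axis and vertical below 0.1 rad and contact force between tray and the fingers below 0.1 N), for 0.2 s.
2. the blue jar stands on the blue disc on the bench and is released (x of blue_jar in the frame of bench between -0.013 and 0.013 m and y of blue_jar in the frame of bench between 0.037 and 0.063 m and z of blue_jar in the frame of bench between 0.039 and 0.051 m and angle between blue_jar's own z axis and vertical below 0.12 rad and contact force between blue_jar and the fingers below 0.1 N), for 0.2 s.
3. the white jar stands on the gold disc on the bench and is released (x of white_jar in the frame of bench between -0.013 and 0.013 m and y of white_jar in the frame of bench between -0.063 and -0.037 m and z of white_jar in the frame of bench between 0.039 and 0.051 m and angle between white_jar's own z axis and vertical below 0.12 rad and contact force between white_jar and the fingers below 0.1 N), for 0.2 s.
4. the yellow box stands between the candles and is released (x of box in the frame of holder between -0.013 and 0.013 m and y of box in the frame of holder between -0.013 and 0.013 m and z of box in the frame of holder between 0.006 and 0.018 m and angle between box's own z axis and vertical below 0.12 rad and angle between the y axis of box and the y axis of holder, either way round below 0.25 rad and contact force between box and the fingers below 0.1 N), for 0.2 s.
5. the brass pear stands on the box and is released (x of pear in the frame of box between -0.012 and 0.012 m and y of pear in the frame of box between -0.012 and 0.012 m and z of pear in the frame of box between 0.028 and 0.04 m and angle between pear's own z axis and vertical below 0.12 rad and contact force between pear and the fingers below 0.1 N), for 0.2 s.
At the end, for the whole second after the job is handed in: Tray under the bench within 12 mm of home, within 11 degrees of square; each jar upright within 13 mm each way of its disc's centre; box within 13 mm of the patch's middle, within 14 degrees of the candles' line; pear upright within 12 mm of the box's middle; all released and at rest (all of step 1 and all of step 2 and all of step 3 and all of step 4 and all of step 5 and linear speed of each of tray, blue_jar, white_jar, box, pear below 0.02 m/s and angular speed of each of tray, blue_jar, white_jar, box, pear below 0.2 rad/s); the robot touches nothing.
It fails at once if the votive, the bell or the tin is moved by more than 25 mm (distance of any of votive, bell, tin from where it was at the start of the episode above 0.025 m).
It fails at once if a jar, the box or the pear is tipped by more than 35 degrees (angle between any of blue_jar, white_jar, box, pear's own z axis and vertical above 0.61 rad).
It fails at once if a jar, the box or the pear is dropped (moves at over 0.6 m/s untouched by the fingers) ((contact force between blue_jar and the fingers below 0.1 N and linear speed of blue_jar above 0.6 m/s) or (contact force between white_jar and the fingers below 0.1 N and linear speed of white_jar above 0.6 m/s) or (contact force between box and the fingers below 0.1 N and linear speed of box above 0.6 m/s) or (contact force between pear and the fingers below 0.1 N and linear speed of pear above 0.6 m/s)).
It also fails if it takes over 144 s, if anything falls off the work surface, if the arm or the gripper's body presses on something with over 40 N, if the wrist force passes 120 N, or if a joint passes its speed limit or range.

### The arm

A 7-joint arm with a two-finger parallel gripper is mounted at the origin on the work surface. World frame = base frame: x ahead of the robot, y to its left, z up, the work surface at z = 0. Lengths are in m, angles in rad, forces in N, time in s.
With the tool pointing down it reaches from about 0.4 to 0.9 m from the base axis. Payload 5.5 kg.
Tool frame: the origin (TCP) lies midway between the tips of the shut fingers; the grasp point (between the pads) lies 19 mm behind it (manip.grip_depth is the distance from the TCP to the grasp point, in m); z points along the fingers, y is the line along which they close (so a half turn about z gives the same grasp; the last joint's range is limited). The gripper opens to 85 mm and grips with 20 to 120 N. Pads are 22 mm wide; open, the fingers measure 114 mm over their backs; the gripper's body (76 mm by 85 mm) begins 54 mm behind the grasp point. The pads swing forward as they close: fully open they stand 13 mm farther back than shut.
Start: joints at [-1.073, 0.501, -0.427, 1.55, 0.221, 1.138, -0.21], TCP at [0.151, 0.632, 0.231] pointing down, gripper open.
Joint ranges: [-2.88, 2.88], [-0.31, 2.03], [-1.54, 1.56], [0.2, 2.42], [-1.41, 4.55], [0.19, 2.02], [-2.57, 2.57]. Speed limits (rad/s): [2.57, 2.57, 3.14, 3.14, 3.14, 3.14, 3.14].

### API

Orientations are given as a rotation vector (axis times angle).
In Python, from rig import manip gives the robot as it stands.
- The arm moves only by the tool send_rows, never from a script. Its arguments are lists of equal length, an entry for each row: "travel": the shift along the tool's x, y, z normalised to -1 to 1, where 1 is 100 mm, a list of three; "dr": the turn, a rotation vector about the tool's x, y, z normalised to -1 to 1, where 1 is pi rad, a list of three. A call has 1 to 8 rows; each row shifts and turns the commanded pose from where the row before left it, along the tool's axes as they then stand; what a row does not reach is not made up. A row lasts 1/12 s, in which the tool goes at most 41.7 mm and 7.16 degrees, less where a joint would pass 70% of its speed; a pose out of reach is approached as far as the arm can. A call with a number of a shift or a turn outside -1 to 1 is refused whole. A call with a gripper value outside its range is refused whole. "hand" is the finger opening in mm, from 0 to 85.4, set as the call begins (left out, the last holds). The fingers move at their own pace and stop on an object; "force" is the grip in N (left out, the last holds). Time passes only in rows, so rows that do not move let the fingers close. It gives the time, the measured TCP pose, the force, the opening and the grip force at its end, in the units of the state.
- manip.sense(): the state, without advancing time (a new reading comes with each control period).
- manip.grab_frame(name): name is "side" or "top"; returns a dict with "frame" (384x512x3 uint8, red, green, blue), "fov_y" (degrees; the focal length in pixels is half the picture's height over the tangent of half this angle, whatever the lens; pixels are square), "cx", "cy" (the principal point, pixels), "D" ([k1, k2, p1, p2, k3] as OpenCV has them; the pictures are not rectified), "rvec" (rotation vector, rad) and "tvec" (3), from world to camera coordinates, as OpenCV has them. Camera axes: x right, y down, z forward; pixel columns grow to the right and rows downward; lengths in m; the calibration is good to about 2 mm. A picture is of the moment at which its call begins. There is no depth.
- manip.job_done(): hands the job in; it is judged then, once.
The state is a dict: "t": time; "joints": joint angles; "qd": joint speeds; "joint_torque": joint torques, N m; "position": TCP position; "tool_rot": TCP orientation; "contact_force": force on the tool from outside, world axes, zero at the start; "wrist_torque": the same for the moment, N m; "width": opening from 0.0 (shut) to 1.0 (fully open); "grip_force": force on a finger pad.
Only numpy, scipy, OpenCV 4.12 (cv2) and the standard library are available. Lean on these libraries where they do the work, as an engineer would, in place of code of your own. Each camera call takes 0.05 s, during which the arm holds its last target. There are 200 camera calls.

## Working session

There is one attempt and no reset: what is moved stays moved. The work goes in short steps, Python scripts to look and compute and a tool call to move; the robot and the scene stay as the last step left them, time stands still between calls to the robot, and variables do not carry over. Pictures are saved under pics/ and viewed, at most 16 in all, crops included, and the job is handed in when it is done.

Besides the shell and the picture viewer there is one more tool, called after "Emit:" as name(argument=value, ...) on one line, values as JSON. send_rows: Moves the arm, as the interface text tells. Scaled input: -1 to 1 covers 100 mm each way for a shift and pi rad each way for a turn. Its arguments: {"type":"object","properties":{"travel":{"type":"array","items":{"type":"array","items":{"type":"number","minimum":-1,"maximum":1}}},"dr":{"type":"array","items":{"type":"array","items":{"type":"number","minimum":-1,"maximum":1}}},"hand":{"type":"number"},"force":{"type":"number"}},"required":["travel","dr"]}

```bash
ls; mkdir -p pics; python3 - <<'E'
from rig import manip
import cv2
s=manip.sense();print(s)
for n in("side","top"):
    g=manip.grab_frame(n);cv2.imwrite(f"pics/{n}0.png",g["frame"][:,:,::-1]);print(n,{k:v for k,v in g.items() if k!="frame"})
E
```

```text
pics
{'t': 0.0, 'joints': array([-1.0728111 ,  0.50183481, -0.42677003,  1.55145913,  0.22081208,
        1.13825649, -0.21029461]), 'qd': array([ 8.78343971e-05, -3.21640378e-05,  7.18077264e-05, -9.52689074e-04,
        4.37247135e-04,  1.00203075e-03,  1.70194108e-04]), 'joint_torque': array([-3.54231179e-04, -5.69526851e+01, -5.81669435e+00, -2.80943084e+01,
        1.06996400e-02,  1.17763810e-02,  5.04592805e-06]), 'position': array([0.15111038, 0.63149029, 0.23026183]), 'tool_rot': array([-3.67845473e-01, -3.11970721e+00,  2.95645187e-03]), 'contact_force': array([-0.20653329, -0.91937074,  0.40846849]), 'wrist_torque': array([-0.00981456, -0.06092574,  0.02633514]), 'grip_force': 0.0, 'width': 0.9999603461354551}
side {'fov_y': 49.85604819943437, 'cx': 250.02952578205813, 'cy': 188.6753009341853, 'D': array([-0.0035935,  0.       ,  0.       ,  0.       ,  0.       ]), 'rvec': array([ 2.41922533, -0.50317528,  0.15464321]), 'tvec': array([-0.5173439 ,  0.23768651,  1.04580888])}
top {'fov_y': 48.23905904626702, 'cx': 259.89008123941403, 'cy': 191.9560863053939, 'D': array([-0.12296462,  0.        ,  0.        ,  0.        ,  0.        ]), 'rvec': array([ 2.14180539, -2.13614691,  0.18031976]), 'tvec': array([0.03987768, 0.57498249, 1.32220737])}
```

View pics/side0.png

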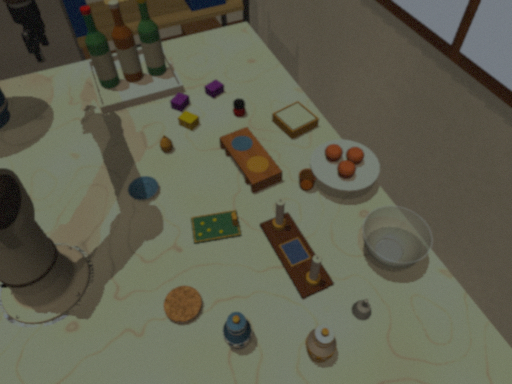

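View pics/top0.png

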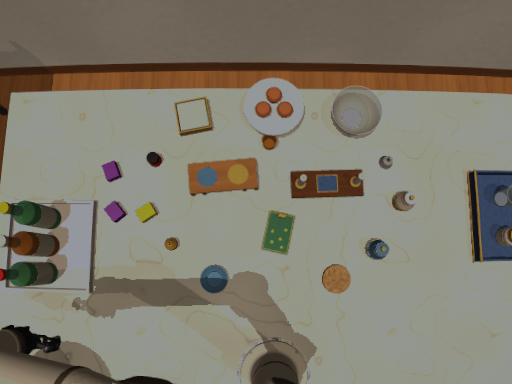

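```bash
cat >h.py <<'E'
import numpy as np,cv2
from scipy.spatial.transform import Rotation as R
def cam(g):
    f=192/np.tan(np.radians(g["fov_y"]/2));K=np.array([[f,0,g["cx"]],[0,f,g["cy"]],[0,0,1.]])
    return K,g["D"],g["rvec"],g["tvec"]
def ray(g,px):
    K,D,r,t=cam(g);M=R.from_rotvec(r).as_matrix()
    u=cv2.undistortPoints(np.array(px,float).reshape(-1,1,2),K,D).reshape(-1,2)
    return -M.T@t,np.c_[u,np.ones(len(u))]@M
def onz(g,px,z):
    c,d=ray(g,px);return c+d*((z-c[2])/d[:,2])[:,None]
def proj(g,P):
    K,D,r,t=cam(g);return cv2.projectPoints(np.array(P,float).reshape(-1,3),r,t,K,D)[0].reshape(-1,2)
def snap(n):
    from rig import manip
    return manip.grab_frame(n)
def crop(g,x,y,w,h,s,fn):
    cv2.imwrite(fn,cv2.resize(g["frame"][y:y+h,x:x+w,::-1],None,fx=s,fy=s,interpolation=cv2.INTER_CUBIC))
def tool():
    from rig import manip
    s=manip.sense();M=R.from_rotvec(s["tool_rot"]).as_matrix()
    return s,M,np.degrees(np.arctan2(M[1,1],M[0,1]))
E
python3 - <<'E'
from h import *
import pickle
g={n:snap(n) for n in("side","top")};pickle.dump(g,open("g0.pkl","wb"))
for n in g: print(n,ray(g[n],[[0,0]])[0])
crop(g["top"],90,120,340,180,2.35,"pics/topc.png")
crop(g["side"],150,70,230,300,2,"pics/sidec.png")
print(tool()[1:])
E
```

```text
side [ 0.3054115  -0.64157064  0.95549293]
top [0.35293698 0.04846822 1.39768156]
(array([[-9.72562075e-01,  2.32643214e-01, -3.82165850e-04],
       [ 2.32643512e-01,  9.72561311e-01, -1.22139811e-03],
       [ 8.75297394e-05, -1.27679388e-03, -9.99999181e-01]]), np.float64(76.54724989264751))
```

View pics/topc.png

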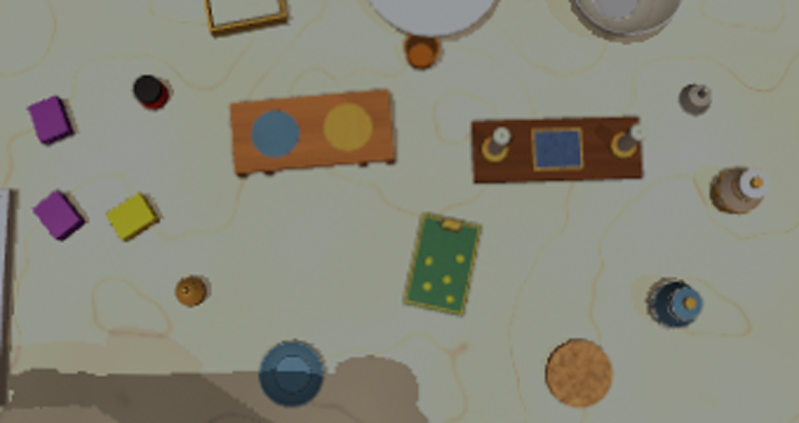

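View pics/sidec.png

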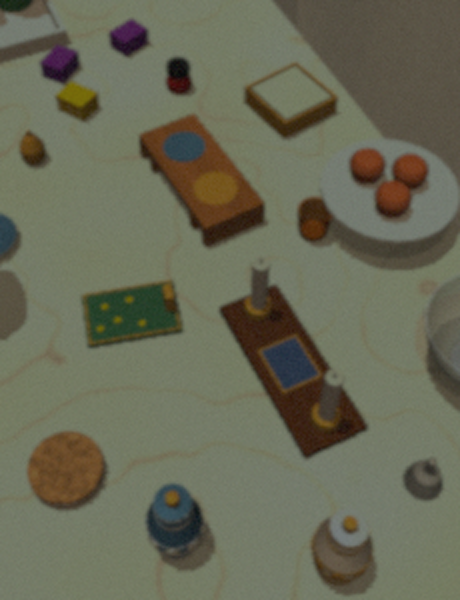

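```bash
python3 - <<'E'
from h import *
import pickle
g=pickle.load(open("g0.pkl","rb"))
def c(n,x,y,w,s):
    im=g[n]["frame"][y:y+w,x:x+w,::-1];return cv2.convertScaleAbs(cv2.resize(im,(264,264),interpolation=cv2.INTER_CUBIC),alpha=1.6)
r1=np.hstack([c("top",125,189,44,6),c("top",150,222,44,6),c("top",355,228,44,6)])
r2=np.hstack([c("side",167,98,44,6),c("side",145,122,44,6),c("side",215,308,44,6)])
cv2.imwrite("pics/m.png",np.vstack([r1,r2]))
def tr(pt,ps): # tri from fullres pixels
    (c1,d1),(c2,d2)=ray(g["top"],[pt]),ray(g["side"],[ps])
    A=np.c_[d1[0],-d2[0]];k=np.linalg.lstsq(A,c2-c1,rcond=None)[0]
    return (c1+d1[0]*k[0]+c2+d2[0]*k[1])/2
T=lambda x,y:(90+(x+.5)/2.35-.5,120+(y+.5)/2.35-.5)
S=lambda x,y:(150+(x+.5)/2-.5,70+(y+.5)/2-.5)
for n,a,b in[("blue fin",(690,303),(173,497)),("white fin",(756,182),(351,523)),("pear",(187,289),(31,134)),("bell",(703,91),(433,464)),("tin",(147,86),(178,68)),("votive",(421,53),(315,207))]:
    print(n,tr(T(*a),S(*b)).round(4))
from scipy.optimize import least_squares
def fit(name,P,top,side,x0):
    P=np.array(P);it=[i for i,p in enumerate(top) if p];is_=[i for i,p in enumerate(side) if p]
    pt=np.array([T(*top[i]) for i in it]);ps=np.array([S(*side[i]) for i in is_])
    def W(v):
        M=R.from_euler("z",v[2]).as_matrix();return P@M.T+[v[0],v[1],0]
    f=lambda v:np.r_[(proj(g["top"],W(v)[it])-pt).ravel(),(proj(g["side"],W(v)[is_])-ps).ravel()]
    r=least_squares(f,x0,loss="soft_l1");print(name,r.x.round(4),np.degrees(r.x[2]).round(1),r.fun.round(1).reshape(-1,2).tolist())
fit("bench",[(.05,.11,.045),(.05,-.11,.045),(0,.05,.045),(0,-.05,.045),(-.05,.11,.045),(-.05,-.11,.045)],
 [(230,103),(389,89),(275,134),(348,127),None,None],[(195,116),(265,207),(185,147),(215,188),(140,135),(203,228)],[.6,.2,0])
fit("holder",[(.045,.12,.012),(.045,-.12,.012),(0,0,.012),(0,.09,.128),(0,-.09,.128),(-.045,.12,.012),(-.045,-.12,.012)],
 [(472,122),(641,117),(557,149),(501,135),(637,131),None,None],[(272,287),(367,428),(291,362),(261,264),(334,377),(220,310),(307,455)],[.6,-.2,0])
fit("tray",[(.065,.043,.008),(.065,-.043,.008),(-.065,-.043,.008),(-.065,.043,.008),(-.053,0,.042)],
 [(463,315),(404,303),(424,213),(481,225),(452,223)],[(90,346),(83,293),(173,283),(181,330),(169,287)],[.45,0,2.9])
E
```

```text
blue fin [ 0.393  -0.3268  0.1267]
white fin [ 0.5485 -0.4222  0.1233]
pear [0.4134 0.3237 0.0595]
bell [ 0.6885 -0.3809  0.0506]
tin [0.6914 0.3936 0.0436]
votive [0.7407 0.0114 0.0603]
bench [0.6304 0.1622 0.0773] 4.4 [[0.1, -1.2], [0.1, -0.2], [0.2, -0.7], [0.1, 0.0], [-0.0, -1.1], [-0.4, -1.2], [-0.5, 0.4], [-0.2, 0.9], [-0.8, -0.1], [0.3, 0.9]]
holder [ 0.6106 -0.1805  0.0393] 2.3 [[-0.4, -0.6], [-0.6, -0.8], [0.4, 0.1], [0.8, 0.1], [1.6, -0.2], [1.4, -0.9], [0.7, -0.1], [-1.1, 1.6], [-0.6, -1.1], [0.3, -0.5], [-1.5, -0.6], [-1.1, 1.5]]
tray [ 0.452  -0.0176  2.922 ] 167.4 [[-0.1, 0.2], [-1.0, -0.5], [-0.8, -1.3], [0.7, -0.6], [-0.0, -0.2], [-1.3, 0.3], [-0.9, 0.8], [-0.0, -1.5], [1.2, 0.3], [-0.4, 2.5]]
```

View pics/m.png

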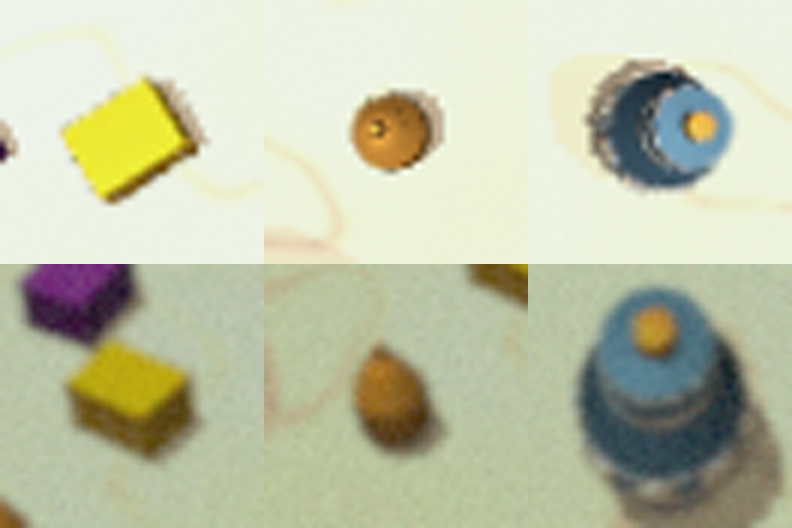

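Emit:
send_rows(travel=[[-0.25,-0.28,0],[-0.25,-0.28,0],[-0.25,-0.28,0],[-0.25,-0.28,0],[-0.25,-0.28,0],[-0.25,-0.28,0],[-0.25,-0.28,0],[-0.25,-0.28,0]], dr=[[0,0,0],[0,0,0],[0,0,0],[0,0,0],[0,0,0],[0,0,0],[0,0,0],[0,0,0]], hand=85, force=40)

```text
t: 0.87
position: [0.2941, 0.366, 0.2313]
tool_rot: [0.368, 3.12, 0.0]
contact_force: [1.6, -0.2, 0.7]
width: 0.993
grip_force: 0.0
```

Emit:
send_rows(travel=[[-0.25,-0.28,0],[-0.25,-0.28,0],[-0.25,-0.28,0],[-0.25,-0.28,0],[-0.25,-0.28,0],[-0.25,-0.28,0],[-0.25,-0.28,0],[-0.25,-0.28,0]], dr=[[0,0,0],[0,0,0],[0,0,0],[0,0,0],[0,0,0],[0,0,0],[0,0,0],[0,0,0]])

```text
t: 1.53
position: [0.4364, 0.1017, 0.2315]
tool_rot: [0.368, 3.12, 0.0]
contact_force: [1.8, 0.3, -0.3]
width: 0.998
grip_force: 0.0
```

Emit:
send_rows(travel=[[-0.25,-0.28,0],[-0.25,-0.28,0],[-0.25,-0.28,0],[-0.22,-0.28,0],[0,0,0]], dr=[[0,0,0],[0,0,0],[0,0,0],[0,0,0],[0,0,0]])

```text
t: 1.95
position: [0.5065, -0.0362, 0.2315]
tool_rot: [0.382, 3.116, -0.006]
contact_force: [1.0, -0.9, 0.1]
width: 0.994
grip_force: 0.0
```

```bash
cat >>h.py <<'E'
def go(p,yaw=None):
    "print state and the tool-frame shift to p (world) and the tool-z turn to have tool y at yaw (deg)"
    s,M,a=tool();print("t",round(s["t"],2),"pos",s["position"].round(4),"yaw",a.round(1),"tilt",M[:,2].round(3),"j",s["joints"].round(2),"w",round(s["width"]*85.4,1),"gf",round(float(s["grip_force"]),1),"F",s["contact_force"].round(1))
    d=M.T@(np.array(p)-s["position"]);print("shift mm",(d*1000).round(1))
    if yaw is not None: t=-((yaw-a+90)%180-90);print("turn deg",round(t,1),"units",round(t/180,4), "or",round((t-180*np.sign(t))/180,4))
E
python3 -c "
from h import *
go([.5037,-.0292,.2],77.4)"
```

```text
t 1.95 pos [ 0.5065 -0.0362  0.2315] yaw 76.0 tilt [ 0.002 -0.004 -1.   ] j [-0.02  0.21  0.04  1.92 -0.01  1.01  1.35] w 84.8 gf 0.0 F [ 1.  -0.9  0.1]
shift mm [ 4.6  6.2 31.5]
turn deg -1.4 units -0.0078 or 0.9922
```

Emit:
send_rows(travel=[[0,0,0.38],[0,0,0.38],[0,0,0.38],[0,0,0.38],[0,0,0.35],[0,0,0.2],[0,0,0.11],[0,0,0]], dr=[[0,0,0],[0,0,0],[0,0,0],[0,0,0],[0,0,0],[0,0,0],[0,0,0],[0,0,0]])

```text
t: 2.62
position: [0.5022, -0.0278, 0.011]
tool_rot: [-0.367, -3.115, 0.001]
contact_force: [0.1, -0.1, 0.4]
width: 0.995
grip_force: 0.0
```

```bash
python3 -c "
from h import *
go([.5037,-.0292,.013],77.4)
g=snap('side');crop(g,180,190,120,90,6,'pics/a1.png')"
```

```text
t 2.62 pos [ 0.5022 -0.0278  0.011 ] yaw 76.6 tilt [-0.005  0.    -1.   ] j [-0.01  0.55  0.02  2.06 -0.02  0.53  1.36] w 85.0 gf 0.0 F [ 0.1 -0.1  0.4]
shift mm [-1.8 -1.  -2. ]
turn deg -0.8 units -0.0047 or 0.9953
```

View pics/a1.png

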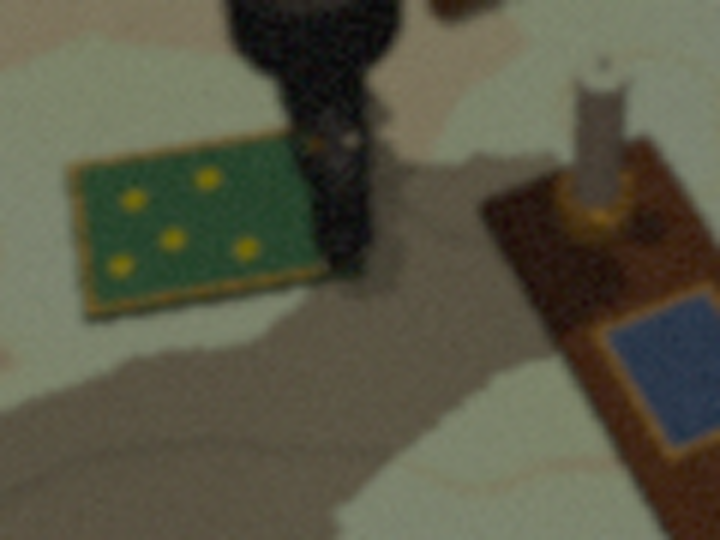

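Emit:
send_rows(travel=[[0,0,0],[0,0,0],[0,0,0],[0,0,0],[0,0,0],[0,0,0],[0,0,0],[0,0,0]], dr=[[0,0,0],[0,0,0],[0,0,0],[0,0,0],[0,0,0],[0,0,0],[0,0,0],[0,0,0]], hand=10, force=40)

```text
t: 3.33
position: [0.5051, -0.0281, 0.0144]
tool_rot: [0.368, 3.118, 0.0]
contact_force: [-2.2, -0.0, 7.6]
width: 0.274
grip_force: 40.0
```

Emit:
send_rows(travel=[[0.1,0,-0.02],[0.2,0,0],[0.2,0,0],[0.1,0,0],[0,0,0]], dr=[[0,0,0],[0,0,0],[0,0,0],[0,0,0],[0,0,0]])

```text
t: 3.75
position: [0.4422, -0.0135, 0.0149]
tool_rot: [-0.366, -3.116, 0.0]
contact_force: [0.3, -0.4, -1.2]
width: 0.274
grip_force: 39.2
```

```bash
python3 -c "
from h import *
go([.443,.1477,.014],-85.6)"
```

```text
t 3.75 pos [ 0.4422 -0.0135  0.0149] yaw 76.6 tilt [-0.004  0.    -1.   ] j [-0.05  0.48  0.02  2.2  -0.02  0.47  1.32] w 23.4 gf 39.2 F [ 0.3 -0.4 -1.2]
shift mm [ 36.5 157.    1. ]
turn deg -17.8 units -0.0989 or 0.9011
```

Emit:
send_rows(travel=[[0,0,0],[0,0,0],[0,0,0],[0,0,0],[0,0,0],[0,0,0],[0,0,0],[0,0,0]], dr=[[0,0,0.02],[0,0,0.0375],[0,0,0.0375],[0,0,0.0375],[0,0,0.0375],[0,0,0.0375],[0,0,0.0375],[0,0,0.0375]])

```text
t: 4.42
position: [0.4474, -0.0143, 0.0155]
tool_rot: [1.678, 2.654, 0.001]
contact_force: [-0.1, 0.3, -1.2]
width: 0.271
grip_force: 39.2
```

Emit:
send_rows(travel=[[0,0,0],[0,0,0],[0,0,0],[0,0,0],[0,0,0],[0,0,0],[0,0,0],[0,0,0]], dr=[[0,0,0.0375],[0,0,0.0375],[0,0,0.0375],[0,0,0.0375],[0,0,0.0375],[0,0,0.0375],[0,0,0.02],[0,0,0]])

```text
t: 5.08
position: [0.4472, -0.0141, 0.0154]
tool_rot: [2.548, 1.835, 0.001]
contact_force: [0.1, -0.5, -0.9]
width: 0.272
grip_force: 39.2
```

```bash
python3 -c "
from h import *
go([.443,.1477,.014],-85.6)"
```

```text
t 5.08 pos [ 0.4472 -0.0141  0.0154] yaw -18.5 tilt [ 0.001 -0.001 -1.   ] j [-0.41  0.52  0.45  2.21 -0.46  0.5   0.08] w 23.2 gf 39.2 F [ 0.1 -0.5 -0.9]
shift mm [152.2 -55.3   1.3]
turn deg 67.1 units 0.3728 or -0.6272
```

Emit:
send_rows(travel=[[0.15,-0.055,0],[0.34,-0.125,0],[0.34,-0.125,0],[0.34,-0.125,0],[0.25,-0.09,0],[0.1,-0.03,0],[0,0,0]], dr=[[0,0,0],[0,0,0],[0,0,0],[0,0,0],[0,0,0],[0,0,0],[0,0,0]])

```text
t: 5.67
position: [0.4423, 0.1514, 0.0154]
tool_rot: [-2.54, -1.848, -0.003]
contact_force: [1.3, -0.4, -1.2]
width: 0.27
grip_force: 39.3
```

Emit:
send_rows(travel=[[0,0,0],[0,0,0],[0,0,0],[0,0,0],[0,0,0],[0,0,0],[0,0,0],[0,0,0]], dr=[[0,0,0.02],[0,0,0.0375],[0,0,0.0375],[0,0,0.0375],[0,0,0.0375],[0,0,0.0375],[0,0,0.0375],[0,0,0.0375]])

```text
t: 6.33
position: [0.4423, 0.1454, 0.0155]
tool_rot: [3.091, 0.555, 0.001]
contact_force: [-0.4, 0.8, -1.4]
width: 0.27
grip_force: 39.4
```

Emit:
send_rows(travel=[[0,0,0],[0,0,0],[0,0,0],[0,0,0]], dr=[[0,0,0.0375],[0,0,0.0375],[0,0,0.015],[0,0,0]])

```text
t: 6.67
position: [0.4421, 0.1456, 0.0153]
tool_rot: [3.138, 0.121, 0.0]
contact_force: [0.3, -0.2, -1.7]
width: 0.269
grip_force: 39.4
```

```bash
python3 -c "
from h import *
go([.5546,.1563,.014],-85.6)
g=snap('top');crop(g,170,130,120,90,6,'pics/a2.png')"
```

```text
t 6.67 pos [0.4421 0.1456 0.0153] yaw -85.6 tilt [ 0.    -0.001 -1.   ] j [-0.99  0.64  0.75  2.17 -0.77  0.62 -1.17] w 23.0 gf 39.4 F [ 0.3 -0.2 -1.7]
shift mm [112.9  -2.1   1.3]
turn deg 0.0 units 0.0001 or -0.9999
```

View pics/a2.png

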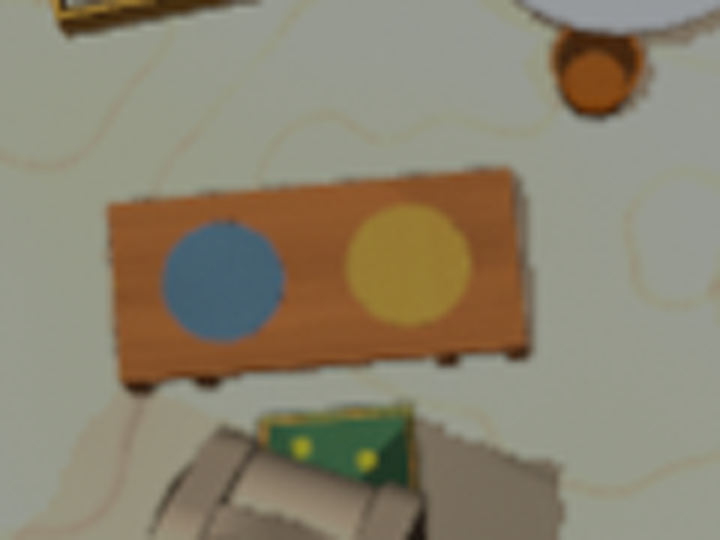

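Emit:
send_rows(travel=[[0.1,-0.01,0.01],[0.2,-0.01,0],[0.2,-0.01,0],[0.2,0,0],[0.15,0,0],[0.1,0,0],[0.06,0,0],[0,0,0]], dr=[[0,0,0],[0,0,0],[0,0,0],[0,0,0],[0,0,0],[0,0,0],[0,0,0],[0,0,0]])

```text
t: 7.38
position: [0.5435, 0.1579, 0.0143]
tool_rot: [3.139, 0.125, 0.001]
contact_force: [0.5, 0.0, -1.5]
width: 0.268
grip_force: 40.1
```

Emit:
send_rows(travel=[[0.03,0,0],[0.02,0,0],[0.02,0,0],[0.02,0,0],[0,0,0]], dr=[[0,0,0],[0,0,0],[0,0,0],[0,0,0],[0,0,0]])

```text
t: 7.8
position: [0.5513, 0.1594, 0.0144]
tool_rot: [-3.139, -0.125, -0.001]
contact_force: [-1.1, -0.1, -1.3]
width: 0.272
grip_force: 40.1
```

```bash
python3 - <<'E'
from h import *
go([.5546,.1563,.014],-85.6)
import pickle;g=pickle.load(open("g0.pkl","rb"))["top"]
C=lambda x,y:(170+(x+.5)/6-.5,130+(y+.5)/6-.5)
w=onz(g,[C(224,281),C(408,265),C(108,206),C(514,169)],.045)[:,:2]
print(w.round(4),w[:2].mean(0),np.degrees(np.arctan2(*( (w[0]-w[1])*[-1,1]))))
print(np.degrees(np.arctan2(*( (w[2]-w[3])*[-1,1]))),w[2:].mean(0))
h=onz(g,[(90+557.5/2.35-.5,120+149.5/2.35-.5)],.012);print("patch",h)
b=onz(g,[(125+(x+.5)/6-.5,189+(y+.5)/6-.5) for x,y in[(61,131),(147,77),(190,148),(106,196)]],.034)[:,:2];print("box",b.mean(0),b.round(3).tolist())
E
```

```text
t 7.8 pos [0.5513 0.1594 0.0144] yaw -85.4 tilt [ 0.  0. -1.] j [-0.88  0.78  0.74  1.91 -0.75  0.76 -1.2 ] w 23.2 gf 40.1 F [-1.1 -0.1 -1.3]
shift mm [3.  3.4 0.4]
turn deg 0.2 units 0.0009 or -0.9991
[[0.6254 0.2121]
 [0.6344 0.1133]
 [0.6666 0.276 ]
 [0.6875 0.0567]] [0.62985394 0.16271711] 5.211138215208537
5.454099481787119 [0.67702138 0.16632803]
patch [[ 0.61082735 -0.17922957  0.012     ]]
box [0.51177267 0.4096708 ] [[0.515, 0.445], [0.545, 0.4], [0.507, 0.375], [0.48, 0.419]]
```

Emit:
send_rows(travel=[[0.02,0,0],[0.02,0,0],[0.02,0,0],[0,0,0]], dr=[[0,0,0],[0,0,0],[0,0,0],[0,0,0]])

```text
t: 8.13
position: [0.552, 0.1592, 0.0138]
tool_rot: [-3.138, -0.126, 0.016]
contact_force: [-13.4, -1.2, 12.4]
width: 0.27
grip_force: 41.8
```

```bash
python3 - <<'E'
from h import *
go([.5546,.1563,.014],-85.6)
E
```

```text
t 8.13 pos [0.552  0.1592 0.0138] yaw -85.4 tilt [-0.01  0.   -1.  ] j [-0.88  0.78  0.74  1.9  -0.75  0.78 -1.2 ] w 23.1 gf 41.8 F [-13.4  -1.2  12.4]
shift mm [ 2.4  3.1 -0.2]
turn deg 0.2 units 0.001 or -0.999
```

Emit:
send_rows(travel=[[-0.04,0,0],[0,0,0],[0,0,0],[0,0,0],[0,0,0],[0,0,0],[0,0,0]], dr=[[0,0,0],[0,0,0],[0,0,0],[0,0,0],[0,0,0],[0,0,0],[0,0,0]], hand=85)

```text
t: 8.72
position: [0.5534, 0.1594, 0.0143]
tool_rot: [3.139, 0.125, 0.001]
contact_force: [0.3, 0.2, -0.3]
width: 0.995
grip_force: 0.0
```

Emit:
send_rows(travel=[[0,0,-0.1],[0,0,-0.3],[0,0,-0.38],[0,0,-0.38],[0,0,-0.38],[0,0,-0.38],[0,0,-0.2],[0,0,0]], dr=[[0,0,0],[0,0,0],[0,0,0],[0,0,0],[0,0,0],[0,0,0],[0,0,0],[0,0,0]])

```text
t: 9.38
position: [0.5563, 0.1593, 0.2322]
tool_rot: [-3.136, -0.123, -0.013]
contact_force: [1.2, 0.1, -0.5]
width: 0.993
grip_force: 0.0
```

```bash
python3 - <<'E'
from h import *
go([.393,-.3268,.23],5)
g=snap('side');crop(g,200,110,100,90,6,'pics/a3.png')
E
```

```text
t 9.38 pos [0.5563 0.1593 0.2322] yaw -85.5 tilt [ 0.008  0.004 -1.   ] j [-1.07  0.5   1.01  1.78 -0.47  1.12 -1.4 ] w 84.8 gf 0.0 F [ 1.2  0.1 -0.5]
shift mm [-201.   471.7   -1. ]
turn deg 89.5 units 0.4972 or -0.5028
```

View pics/a3.png

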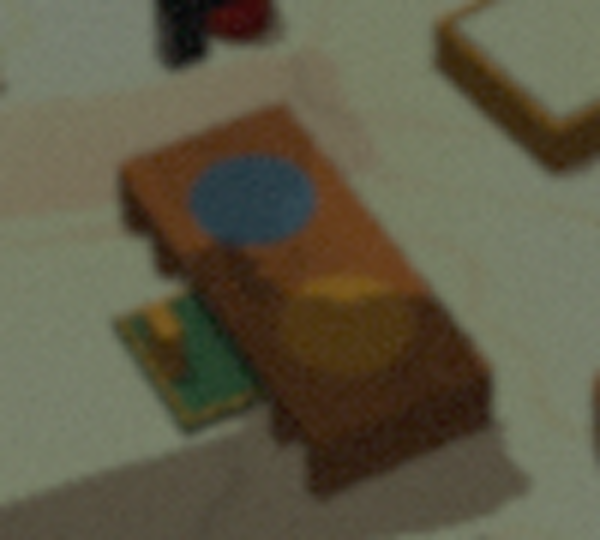

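Emit:
send_rows(travel=[[0,0,0],[0,0,0],[0,0,0],[0,0,0],[0,0,0],[0,0,0],[0,0,0]], dr=[[0,0,-0.0387],[0,0,-0.0387],[0,0,-0.0387],[0,0,-0.0387],[0,0,-0.0387],[0,0,-0.0387],[0,0,-0.0387]])

```text
t: 10.02
position: [0.552, 0.1591, 0.225]
tool_rot: [-2.803, -1.417, 0.004]
contact_force: [0.5, 0.1, 0.5]
width: 0.996
grip_force: 0.0
```

Emit:
send_rows(travel=[[0,0,0],[0,0,0],[0,0,0],[0,0,0],[0,0,0],[0,0,0]], dr=[[0,0,-0.0387],[0,0,-0.0387],[0,0,-0.0387],[0,0,-0.0387],[0,0,-0.0387],[0,0,-0.0387]])

```text
t: 10.52
position: [0.552, 0.159, 0.2249]
tool_rot: [-2.113, -2.323, 0.004]
contact_force: [-0.1, -1.2, 0.4]
width: 0.998
grip_force: 0.0
```

Emit:
send_rows(travel=[[-0.336,-0.146,0],[-0.336,-0.146,0],[-0.336,-0.146,0],[-0.336,-0.146,0],[-0.336,-0.146,0],[-0.336,-0.146,0],[-0.336,-0.146,0]], dr=[[0,0,0],[0,0,0],[0,0,0],[0,0,0],[0,0,0],[0,0,0],[0,0,0]])

```text
t: 11.1
position: [0.4703, -0.0853, 0.2253]
tool_rot: [-2.119, -2.317, 0.002]
contact_force: [0.8, -0.3, 0.1]
width: 0.992
grip_force: 0.0
```

Emit:
send_rows(travel=[[-0.336,-0.146,0],[-0.336,-0.146,0],[-0.336,-0.146,0],[-0.336,-0.146,0],[-0.336,-0.146,0],[-0.336,-0.146,0],[-0.336,-0.146,0],[0,0,0]], dr=[[0,0,0],[0,0,0],[0,0,0],[0,0,0],[0,0,0],[0,0,0],[0,0,0],[0,0,0]])

```text
t: 11.77
position: [0.3864, -0.3347, 0.2262]
tool_rot: [2.132, 2.306, -0.007]
contact_force: [-0.9, -0.2, 0.3]
width: 0.999
grip_force: 0.0
```

```bash
python3 - <<'E'
from h import *
go([.393,-.3268,.075],5)
g=snap('side');crop(g,180,270,110,90,6,'pics/a4.png')
E
```

```text
t 11.77 pos [ 0.3864 -0.3347  0.2262] yaw 4.5 tilt [-0.002 -0.004 -1.   ] j [-0.07  0.31  0.88  1.94 -0.27  1.02  1.  ] w 85.3 gf 0.0 F [-0.9 -0.2  0.3]
shift mm [  8.    7.6 151.1]
turn deg -0.5 units -0.0028 or 0.9972
```

View pics/a4.png

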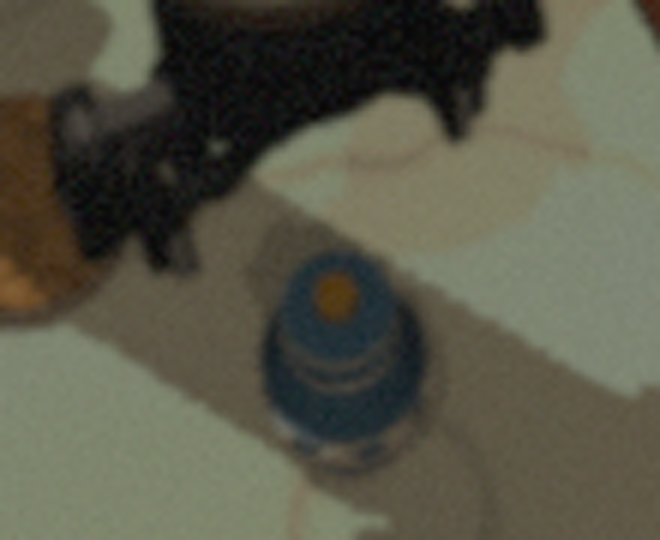

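Emit:
send_rows(travel=[[0,0,0.2],[0,0,0.3],[0,0,0.2],[0,0,0],[0,0,0]], dr=[[0,0,0],[0,0,0],[0,0,0],[0,0,0],[0,0,0]])

```text
t: 12.23
position: [0.3905, -0.3258, 0.1551]
tool_rot: [-2.117, -2.316, 0.002]
contact_force: [0.5, 0.1, 0.8]
width: 0.997
grip_force: 0.0
```

```bash
python3 - <<'E'
from h import *
import pickle;g=pickle.load(open("g0.pkl","rb"))
print(onz(g["side"],[(180+337.5/6-.5,270+295.5/6-.5)],.12),onz(g["top"],[(355+(701-528+.5)/6-.5,228+125.5/6-.5)],.12))
s=(150+351.5/2-.5,70+523.5/2-.5);print("white",onz(g["side"],[s],.12),onz(g["top"],[(90+756.5/2.35-.5,120+182.5/2.35-.5)],.12))
go([.393,-.3268,.075],5)
E
```

```text
[[ 0.39372251 -0.32490636  0.12      ]] [[ 0.39249482 -0.32886098  0.12      ]]
white [[ 0.55039627 -0.4214766   0.12      ]] [[ 0.54811478 -0.42316279  0.12      ]]
t 12.23 pos [ 0.3905 -0.3258  0.1551] yaw 5.1 tilt [-0.004  0.002 -1.   ] j [-0.01  0.41  0.81  2.   -0.38  0.89  1.09] w 85.2 gf 0.0 F [0.5 0.1 0.8]
shift mm [-1.4  2.7 80.1]
turn deg 0.1 units 0.0008 or -0.9992
```

Emit:
send_rows(travel=[[-0.01,0.025,0.2],[0,0,0.25],[0,0,0.2],[0,0,0.13],[0,0,0],[0,0,0]], dr=[[0,0,0],[0,0,0],[0,0,0],[0,0,0],[0,0,0],[0,0,0]])

```text
t: 12.73
position: [0.3943, -0.3283, 0.0789]
tool_rot: [2.12, 2.318, -0.0]
contact_force: [0.3, -0.5, 1.4]
width: 0.993
grip_force: 0.0
```

Emit:
send_rows(travel=[[0,0,0],[0,0,0],[0,0,0],[0,0,0],[0,0,0],[0,0,0],[0,0,0],[0,0,0]], dr=[[0,0,0],[0,0,0],[0,0,0],[0,0,0],[0,0,0],[0,0,0],[0,0,0],[0,0,0]], hand=25, force=40)

```text
t: 13.4
position: [0.3942, -0.3287, 0.0792]
tool_rot: [2.12, 2.317, 0.001]
contact_force: [-1.2, 0.2, 6.5]
width: 0.456
grip_force: 42.2
```

```bash
python3 - <<'E'
from h import *
go([.6254,.2121,.27],5)
E
```

```text
t 13.4 pos [ 0.3942 -0.3287  0.0792] yaw 5.1 tilt [ 0.001 -0.    -1.   ] j [ 0.08  0.54  0.71  2.04 -0.51  0.74  1.19] w 39.0 gf 42.2 F [-1.2  0.2  6.5]
shift mm [ 518.1  278.4 -190.8]
turn deg 0.1 units 0.0005 or -0.9995
```

Emit:
send_rows(travel=[[0,0,-0.05],[0,0,-0.15],[0,0,-0.3],[0,0,-0.35],[0,0,-0.35],[0,0,-0.3],[0,0,-0.1],[0,0,0]], dr=[[0,0,0],[0,0,0],[0,0,0],[0,0,0],[0,0,0],[0,0,0],[0,0,0],[0,0,0]])

```text
t: 14.07
position: [0.3954, -0.3292, 0.241]
tool_rot: [2.117, 2.315, 0.003]
contact_force: [0.8, 0.2, -1.9]
width: 0.459
grip_force: 43.4
```

Emit:
send_rows(travel=[[0.07,0.04,0],[0.2,0.107,0],[0.3,0.161,0],[0.3,0.161,0],[0.3,0.161,0],[0.3,0.161,0],[0.3,0.161,0],[0.3,0.161,0]], dr=[[0,0,0],[0,0,0],[0,0,0],[0,0,0],[0,0,0],[0,0,0],[0,0,0],[0,0,0]])

```text
t: 14.73
position: [0.4851, -0.1091, 0.2359]
tool_rot: [-2.117, -2.316, 0.004]
contact_force: [1.1, -0.3, -1.6]
width: 0.455
grip_force: 43.4
```

Emit:
send_rows(travel=[[0.3,0.161,0],[0.3,0.161,0],[0.3,0.161,0],[0.3,0.161,0],[0.3,0.161,0],[0.3,0.161,0],[0.3,0.161,0],[0.3,0.161,0]], dr=[[0,0,0],[0,0,0],[0,0,0],[0,0,0],[0,0,0],[0,0,0],[0,0,0],[0,0,0]])

```text
t: 15.4
position: [0.5916, 0.1407, 0.2349]
tool_rot: [-2.118, -2.316, 0.007]
contact_force: [0.0, -1.0, -1.7]
width: 0.453
grip_force: 43.4
```

Emit:
send_rows(travel=[[0.3,0.161,0],[0.2,0.107,0],[0.15,0.08,0],[0.06,0.035,0],[0,0,0],[0,0,0]], dr=[[0,0,0],[0,0,0],[0,0,0],[0,0,0],[0,0,0],[0,0,0]])

```text
t: 15.9
position: [0.624, 0.2115, 0.2362]
tool_rot: [-2.12, -2.317, 0.006]
contact_force: [-0.7, -0.9, -2.1]
width: 0.454
grip_force: 43.4
```

```bash
python3 - <<'E'
from h import *
go([.6254,.2121,.126],5)
E
```

```text
t 15.9 pos [0.624  0.2115 0.2362] yaw 5.1 tilt [-0.003 -0.002 -1.   ] j [-0.81  0.55  0.64  1.55 -0.34  1.17 -0.01] w 38.8 gf 43.4 F [-0.7 -0.9 -2.1]
shift mm [  0.7   1.9 110.2]
turn deg 0.1 units 0.0004 or -0.9996
```

Emit:
send_rows(travel=[[0,0.01,0.1],[0,0.005,0.2],[0,0,0.25],[0,0,0.2],[0,0,0.15],[0,0,0.1],[0,0,0.04],[0,0,0]], dr=[[0,0,0],[0,0,0],[0,0,0],[0,0,0],[0,0,0],[0,0,0],[0,0,0],[0,0,0]])

```text
t: 16.57
position: [0.626, 0.2114, 0.1333]
tool_rot: [-2.122, -2.316, 0.003]
contact_force: [-0.1, -0.8, -2.1]
width: 0.455
grip_force: 43.4
```

Emit:
send_rows(travel=[[0,0,0.02],[0,0,0.02],[0,0,0.02],[0,0,0]], dr=[[0,0,0],[0,0,0],[0,0,0],[0,0,0]])

```text
t: 16.9
position: [0.6268, 0.2129, 0.1286]
tool_rot: [2.12, 2.318, 0.001]
contact_force: [-0.5, 0.1, -2.2]
width: 0.452
grip_force: 43.4
```

```bash
python3 - <<'E'
from h import *
go([.6254,.2121,.124],5)
g=snap('side');crop(g,200,90,100,90,6,'pics/a5.png')
E
```

```text
t 16.9 pos [0.6268 0.2129 0.1286] yaw 5.1 tilt [ 0.001  0.    -1.   ] j [-0.77  0.66  0.59  1.63 -0.42  0.98  0.04] w 38.6 gf 43.4 F [-0.5  0.1 -2.2]
shift mm [-0.6 -1.5  4.6]
turn deg 0.1 units 0.0006 or -0.9994
```

View pics/a5.png

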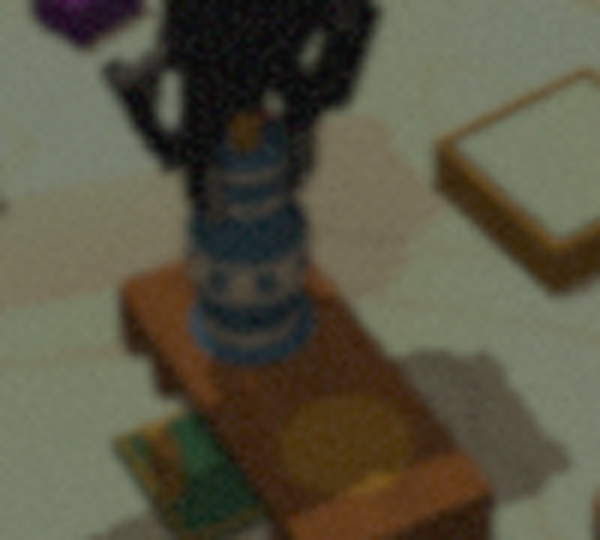

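Emit:
send_rows(travel=[[0,0,0.015],[0,0,0.015],[0,0,0.015],[0,0,0]], dr=[[0,0,0],[0,0,0],[0,0,0],[0,0,0]])

```text
t: 17.28
position: [0.6268, 0.2128, 0.1244]
tool_rot: [-2.12, -2.318, -0.001]
contact_force: [-1.4, 0.1, 2.9]
width: 0.456
grip_force: 44.1
```

Emit:
send_rows(travel=[[0,0,0],[0,0,0],[0,0,0],[0,0,0],[0,0,0],[0,0,0],[0,0,0]], dr=[[0,0,0],[0,0,0],[0,0,0],[0,0,0],[0,0,0],[0,0,0],[0,0,0]], hand=85)

```text
t: 17.87
position: [0.6267, 0.2127, 0.1238]
tool_rot: [2.12, 2.318, -0.0]
contact_force: [0.1, -0.2, -0.0]
width: 0.995
grip_force: 0.0
```

Emit:
send_rows(travel=[[0,0,-0.05],[0,0,-0.2],[0,0,-0.3],[0,0,-0.35],[0,0,-0.2],[0,0,-0.1],[0,0,0],[0,0,0]], dr=[[0,0,0],[0,0,0],[0,0,0],[0,0,0],[0,0,0],[0,0,0],[0,0,0],[0,0,0]])

```text
t: 18.53
position: [0.6263, 0.2128, 0.2434]
tool_rot: [-2.12, -2.318, -0.0]
contact_force: [0.6, -0.7, -1.1]
width: 0.998
grip_force: 0.0
```

```bash
python3 - <<'E'
from h import *
go([.5493,-.4223,.23],5)
E
```

```text
t 18.53 pos [0.6263 0.2128 0.2434] yaw 5.1 tilt [-0.  0. -1.] j [-0.81  0.54  0.64  1.53 -0.34  1.18 -0.01] w 85.2 gf 0.0 F [ 0.6 -0.7 -1.1]
shift mm [-625.7 -133.4   13.2]
turn deg 0.1 units 0.0006 or -0.9994
```

Emit:
send_rows(travel=[[-0.2,-0.043,0],[-0.35,-0.0745,0],[-0.35,-0.0745,0],[-0.35,-0.0745,0],[-0.35,-0.0745,0],[-0.35,-0.0745,0],[-0.35,-0.0745,0],[-0.35,-0.0745,0]], dr=[[0,0,0],[0,0,0],[0,0,0],[0,0,0],[0,0,0],[0,0,0],[0,0,0],[0,0,0]])

```text
t: 19.2
position: [0.5921, -0.0574, 0.2413]
tool_rot: [-2.118, -2.316, 0.004]
contact_force: [0.5, 0.2, -0.7]
width: 0.998
grip_force: 0.0
```

Emit:
send_rows(travel=[[-0.35,-0.0745,0],[-0.35,-0.0745,0],[-0.35,-0.0745,0],[-0.35,-0.0745,0],[-0.35,-0.0745,0],[-0.35,-0.0745,0],[-0.35,-0.0745,0],[-0.35,-0.0745,0]], dr=[[0,0,0],[0,0,0],[0,0,0],[0,0,0],[0,0,0],[0,0,0],[0,0,0],[0,0,0]])

```text
t: 19.87
position: [0.5581, -0.3411, 0.241]
tool_rot: [-2.117, -2.315, 0.002]
contact_force: [1.5, -0.3, 0.1]
width: 0.992
grip_force: 0.0
```

Emit:
send_rows(travel=[[-0.35,-0.0745,0],[-0.3,-0.064,0],[-0.15,-0.03,0],[0,0,0.2],[0,0,0.3],[0,0,0.3],[0,0,0],[0,0,0]], dr=[[0,0,0],[0,0,0],[0,0,0],[0,0,0],[0,0,0],[0,0,0],[0,0,0],[0,0,0]])

```text
t: 20.53
position: [0.5479, -0.4198, 0.16]
tool_rot: [-2.116, -2.313, 0.002]
contact_force: [-0.1, 0.3, -0.1]
width: 0.997
grip_force: 0.0
```

```bash
python3 - <<'E'
from h import *
go([.5493,-.4223,.079],5)
E
```

```text
t 20.53 pos [ 0.5479 -0.4198  0.16  ] yaw 5.1 tilt [-0.006  0.004 -1.   ] j [ 0.17  0.7   0.68  1.52 -0.47  1.1   1.05] w 85.1 gf 0.0 F [-0.1  0.3 -0.1]
shift mm [-3.   1.6 81. ]
turn deg 0.1 units 0.0005 or -0.9995
```

Emit:
send_rows(travel=[[-0.02,0.01,0.2],[0,0,0.25],[0,0,0.2],[0,0,0.14],[0,0,0.02],[0,0,0],[0,0,0]], dr=[[0,0,0],[0,0,0],[0,0,0],[0,0,0],[0,0,0],[0,0,0],[0,0,0]])

```text
t: 21.12
position: [0.5519, -0.4244, 0.0844]
tool_rot: [2.119, 2.317, -0.0]
contact_force: [-0.9, -0.3, -0.6]
width: 0.994
grip_force: 0.0
```

Emit:
send_rows(travel=[[0,0,0],[0,0,0],[0,0,0],[0,0,0],[0,0,0],[0,0,0],[0,0,0],[0,0,0]], dr=[[0,0,0],[0,0,0],[0,0,0],[0,0,0],[0,0,0],[0,0,0],[0,0,0],[0,0,0]], hand=25)

```text
t: 21.78
position: [0.551, -0.4243, 0.0837]
tool_rot: [2.12, 2.317, -0.0]
contact_force: [-1.2, -0.2, 5.9]
width: 0.456
grip_force: 40.1
```

```bash
python3 - <<'E'
from h import *
go([.6344,.1133,.24],5)
E
```

```text
t 21.78 pos [ 0.551  -0.4243  0.0837] yaw 5.1 tilt [ 0.    -0.001 -1.   ] j [ 0.21  0.79  0.63  1.56 -0.53  0.97  1.09] w 38.9 gf 40.1 F [-1.2 -0.2  5.9]
shift mm [ 527.9  130.8 -156.6]
turn deg 0.1 units 0.0005 or -0.9995
```

Emit:
send_rows(travel=[[0,0,-0.05],[0,0,-0.2],[0,0,-0.35],[0,0,-0.38],[0,0,-0.38],[0,0,-0.36],[0,0,-0.18],[0,0,0]], dr=[[0,0,0],[0,0,0],[0,0,0],[0,0,0],[0,0,0],[0,0,0],[0,0,0],[0,0,0]])

```text
t: 22.45
position: [0.553, -0.4255, 0.2786]
tool_rot: [2.114, 2.312, 0.002]
contact_force: [-0.5, -0.7, -1.4]
width: 0.455
grip_force: 40.8
```

Emit:
send_rows(travel=[[0.15,0.037,0],[0.335,0.083,0],[0.335,0.083,0],[0.335,0.083,0],[0.335,0.083,0],[0.335,0.083,0],[0.335,0.083,0],[0.335,0.083,0]], dr=[[0,0,0],[0,0,0],[0,0,0],[0,0,0],[0,0,0],[0,0,0],[0,0,0],[0,0,0]])

```text
t: 23.12
position: [0.5895, -0.167, 0.2707]
tool_rot: [-2.118, -2.316, 0.002]
contact_force: [0.2, -0.4, -2.0]
width: 0.454
grip_force: 40.8
```

Emit:
send_rows(travel=[[0.335,0.083,0],[0.335,0.083,0],[0.335,0.083,0],[0.335,0.083,0],[0.335,0.083,0],[0.335,0.083,0],[0.335,0.083,0],[0.3,0.074,0]], dr=[[0,0,0],[0,0,0],[0,0,0],[0,0,0],[0,0,0],[0,0,0],[0,0,0],[0,0,0]])

```text
t: 23.78
position: [0.6309, 0.1029, 0.2706]
tool_rot: [-2.117, -2.318, 0.003]
contact_force: [0.5, 0.7, -1.5]
width: 0.456
grip_force: 40.8
```

Emit:
send_rows(travel=[[0.139,0.035,0],[0,0,0],[0,0,0],[0,0,0]], dr=[[0,0,0],[0,0,0],[0,0,0],[0,0,0]])

```text
t: 24.12
position: [0.6337, 0.112, 0.2717]
tool_rot: [-2.122, -2.316, 0.004]
contact_force: [0.8, -1.3, -1.9]
width: 0.457
grip_force: 40.8
```

```bash
python3 - <<'E'
from h import *
go([.6344,.1133,.129],5)
E
```

```text
t 24.12 pos [0.6337 0.112  0.2717] yaw 5.0 tilt [-0.002 -0.002 -1.   ] j [-0.69  0.49  0.68  1.55 -0.32  1.21  0.13] w 39.0 gf 40.8 F [ 0.8 -1.3 -1.9]
shift mm [  1.5   1.1 142.7]
turn deg 0.0 units 0.0001 or -0.9999
```

Emit:
send_rows(travel=[[0,0,0.1],[0,0,0.25],[0,0,0.3],[0,0,0.3],[0,0,0.2],[0,0,0.1],[0,0,0.05],[0,0,0]], dr=[[0,0,0],[0,0,0],[0,0,0],[0,0,0],[0,0,0],[0,0,0],[0,0,0],[0,0,0]])

```text
t: 24.78
position: [0.634, 0.1126, 0.142]
tool_rot: [-2.122, -2.316, 0.002]
contact_force: [-0.1, 0.3, -3.0]
width: 0.455
grip_force: 40.8
```

Emit:
send_rows(travel=[[0,0,0.02],[0,0,0.02],[0,0,0.02],[0,0,0.015],[0,0,0],[0,0,0]], dr=[[0,0,0],[0,0,0],[0,0,0],[0,0,0],[0,0,0],[0,0,0]])

```text
t: 25.28
position: [0.6345, 0.1141, 0.1355]
tool_rot: [2.12, 2.318, 0.001]
contact_force: [-0.2, 0.6, -1.7]
width: 0.456
grip_force: 40.8
```

```bash
python3 - <<'E'
from h import *
go([.6344,.1133,.129],5)
E
```

```text
t 25.28 pos [0.6345 0.1141 0.1355] yaw 5.1 tilt [ 0.  0. -1.] j [-0.65  0.63  0.61  1.67 -0.42  0.97  0.2 ] w 39.0 gf 40.8 F [-0.2  0.6 -1.7]
shift mm [-0.8 -0.2  6.5]
turn deg 0.1 units 0.0007 or -0.9993
```

Emit:
send_rows(travel=[[0,0,0.02],[0,0,0.02],[0,0,0.015],[0,0,0.01],[0,0,0]], dr=[[0,0,0],[0,0,0],[0,0,0],[0,0,0],[0,0,0]])

```text
t: 25.7
position: [0.6343, 0.1139, 0.1289]
tool_rot: [-2.12, -2.318, 0.0]
contact_force: [-1.1, -0.7, -0.1]
width: 0.453
grip_force: 41.2
```

Emit:
send_rows(travel=[[0,0,0.01],[0,0,0]], dr=[[0,0,0],[0,0,0]])

```text
t: 25.87
position: [0.6344, 0.1138, 0.1288]
tool_rot: [-2.12, -2.318, -0.001]
contact_force: [-3.7, -0.1, 6.9]
width: 0.456
grip_force: 42.0
```

Emit:
send_rows(travel=[[0,0,0],[0,0,0],[0,0,0],[0,0,0],[0,0,0],[0,0,0],[0,0,0]], dr=[[0,0,0],[0,0,0],[0,0,0],[0,0,0],[0,0,0],[0,0,0],[0,0,0]], hand=85)

```text
t: 26.45
position: [0.6344, 0.1139, 0.1277]
tool_rot: [2.12, 2.318, -0.0]
contact_force: [0.8, -0.3, -0.2]
width: 0.993
grip_force: 0.0
```

Emit:
send_rows(travel=[[0,0,-0.05],[0,0,-0.2],[0,0,-0.3],[0,0,-0.35],[0,0,-0.2],[0,0,-0.1],[0,0,0],[0,0,0]], dr=[[0,0,0],[0,0,0],[0,0,0],[0,0,0],[0,0,0],[0,0,0],[0,0,0],[0,0,0]])

```text
t: 27.12
position: [0.6341, 0.1141, 0.2474]
tool_rot: [-2.12, -2.318, -0.0]
contact_force: [0.9, -0.5, 0.8]
width: 0.995
grip_force: 0.0
```

```bash
python3 - <<'E'
from h import *
import pickle;G=pickle.load(open("g0.pkl","rb"))
print(onz(G["side"],[(167+127.5/6-.5,98+116.5/6-.5)],.034), onz(G["top"],[(125+126.5/6-.5,189+138.5/6-.5)],.034))
go([.512,.410,.24],32)
E
```

```text
[[0.51349221 0.41203211 0.034     ]] [[0.51172452 0.40961868 0.034     ]]
t 27.12 pos [0.6341 0.1141 0.2474] yaw 5.1 tilt [-0.  0. -1.] j [-0.69  0.51  0.67  1.58 -0.34  1.17  0.14] w 85.0 gf 0.0 F [ 0.9 -0.5  0.8]
shift mm [305.6 -95.2   7.6]
turn deg -26.9 units -0.1493 or 0.8507
```

Emit:
send_rows(travel=[[0.15,-0.046,0],[0.34,-0.105,0],[0.34,-0.105,0],[0.34,-0.105,0],[0.34,-0.105,0],[0.34,-0.105,0],[0.34,-0.105,0],[0.34,-0.105,0]], dr=[[0,0,0],[0,0,0],[0,0,0],[0,0,0],[0,0,0],[0,0,0],[0,0,0],[0,0,0]])

```text
t: 27.78
position: [0.5318, 0.3599, 0.2451]
tool_rot: [-2.12, -2.318, 0.007]
contact_force: [-0.3, -0.7, -0.4]
width: 0.993
grip_force: 0.0
```

Emit:
send_rows(travel=[[0.34,-0.105,0],[0.19,-0.06,0],[0,0,0],[0,0,0],[0,0,0],[0,0,0],[0,0,0]], dr=[[0,0,0],[0,0,0],[0,0,-0.038],[0,0,-0.038],[0,0,-0.038],[0,0,-0.038],[0,0,0]])

```text
t: 28.37
position: [0.5116, 0.4096, 0.2451]
tool_rot: [-1.505, -2.756, 0.006]
contact_force: [0.5, -0.4, -0.6]
width: 0.995
grip_force: 0.0
```

```bash
python3 - <<'E'
from h import *
go([.5125,.411,.005],32.5)
g=snap('side');crop(g,150,70,130,100,6,'pics/a6.png')
E
```

```text
t 28.37 pos [0.5116 0.4096 0.2451] yaw 32.7 tilt [-0.003 -0.003 -1.   ] j [-1.07  0.51  0.51  1.54 -0.26  1.17  0.06] w 85.0 gf 0.0 F [ 0.5 -0.4 -0.6]
shift mm [  0.7   2.5 240. ]
turn deg 0.2 units 0.0012 or -0.9988
```

View pics/a6.png

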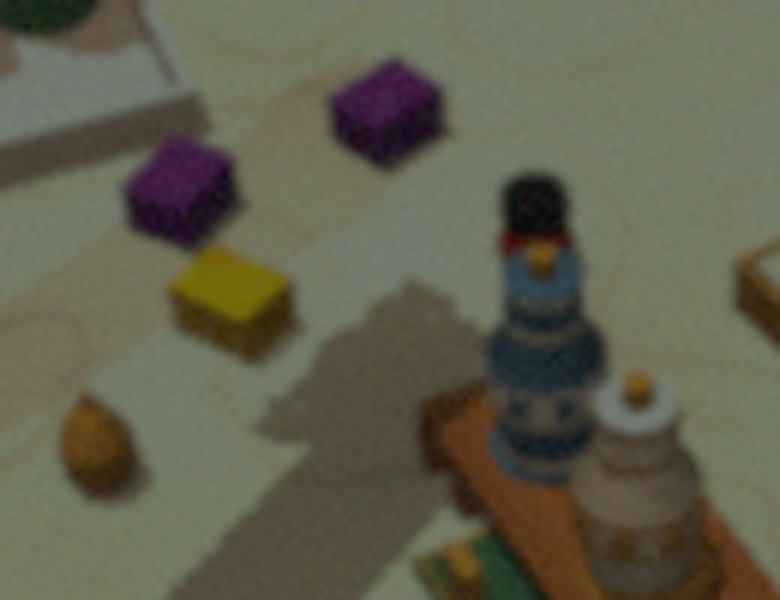

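Emit:
send_rows(travel=[[0,0.015,0.2],[0,0,0.38],[0,0,0.38],[0,0,0.38],[0,0,0.38],[0,0,0.3],[0,0,0.2],[0,0,0]], dr=[[0,0,0],[0,0,0],[0,0,0],[0,0,0],[0,0,0],[0,0,0],[0,0,0],[0,0,0]])

```text
t: 29.08
position: [0.5099, 0.4077, 0.0191]
tool_rot: [-1.515, -2.748, 0.017]
contact_force: [-0.9, 0.1, -1.3]
width: 0.996
grip_force: 0.0
```

Emit:
send_rows(travel=[[0,0,0.11],[0,0,0.05],[0,0,0],[0,0,0]], dr=[[0,0,0],[0,0,0],[0,0,0],[0,0,0]])

```text
t: 29.42
position: [0.5148, 0.4115, 0.0108]
tool_rot: [1.513, 2.753, 0.002]
contact_force: [-0.4, 0.5, 0.8]
width: 0.997
grip_force: 0.0
```

```bash
python3 - <<'E'
from h import *
go([.5125,.411,.005],32.5)
import pickle;G=pickle.load(open("g0.pkl","rb"))
w=onz(G["side"],[(150+(x+.5)/6-.5,70+(y+.5)/6-.5) for x,y in[(541,258),(637,385)]],.165);print(w)
b=R.from_euler("z",-5.1,degrees=True).apply(w-[.63,.1625,0]);print(b)
E
```

```text
t 29.42 pos [0.5148 0.4115 0.0108] yaw 32.4 tilt [ 0.001  0.001 -1.   ] j [-0.99  0.78  0.39  1.67 -0.4   0.77  0.16] w 85.1 gf 0.0 F [-0.4  0.5  0.8]
shift mm [ 0.8 -2.2  5.8]
turn deg -0.1 units -0.0004 or 0.9996
[[0.62690847 0.2182706  0.165     ]
 [0.63381937 0.11910335 0.165     ]]
[[ 1.87839396e-03  5.58246291e-02  1.65000000e-01]
 [-5.34667296e-05 -4.35643620e-02  1.65000000e-01]]
```

Emit:
send_rows(travel=[[0,0,0.04],[0,0,0],[0,0,0],[0,0,0],[0,0,0],[0,0,0],[0,0,0],[0,0,0]], dr=[[0,0,0],[0,0,0],[0,0,0],[0,0,0],[0,0,0],[0,0,0],[0,0,0],[0,0,0]], hand=30)

```text
t: 30.08
position: [0.5147, 0.4115, 0.0065]
tool_rot: [1.512, 2.754, 0.002]
contact_force: [-0.5, -0.4, 5.4]
width: 0.511
grip_force: 42.4
```

Emit:
send_rows(travel=[[0,0,0],[0,0,-0.05],[0,0,-0.15],[0,0,-0.35],[0,0,-0.38],[0,0,-0.38],[0,0,-0.38],[0,0,-0.38]], dr=[[0,0,0],[0,0,0],[0,0,0],[0,0,0],[0,0,0],[0,0,0],[0,0,0],[0,0,0]])

```text
t: 30.75
position: [0.5138, 0.4104, 0.2154]
tool_rot: [1.513, 2.753, -0.0]
contact_force: [0.5, 0.4, -2.0]
width: 0.505
grip_force: 41.7
```

Emit:
send_rows(travel=[[0,0,-0.2],[0,0,0],[0,0,0],[0,0,0],[0,0,0],[0,0,0]], dr=[[0,0,0],[0,0,0.042],[0,0,0.042],[0,0,0.042],[0,0,0.042],[0,0,0]])

```text
t: 31.25
position: [0.5138, 0.4108, 0.2334]
tool_rot: [-2.151, -2.289, 0.0]
contact_force: [-0.0, -0.0, -0.9]
width: 0.506
grip_force: 41.9
```

```bash
python3 - <<'E'
from h import *
go([.611,-.180,.23],2.3)
go([.611,-.180,.25],2.3)
E
```

```text
t 31.25 pos [0.5138 0.4108 0.2334] yaw 3.6 tilt [-0. -0. -1.] j [-1.15  0.54  0.62  1.56 -0.33  1.15 -0.39] w 43.2 gf 41.9 F [-0.  -0.  -0.9]
shift mm [-595.7   60.3    3.5]
turn deg 1.3 units 0.007 or -0.993
t 31.25 pos [0.5138 0.4108 0.2334] yaw 3.6 tilt [-0. -0. -1.] j [-1.15  0.54  0.62  1.56 -0.33  1.15 -0.39] w 43.2 gf 41.9 F [-0.  -0.  -0.9]
shift mm [-595.7   60.3  -16.5]
turn deg 1.3 units 0.007 or -0.993
```

Emit:
send_rows(travel=[[-0.2,0.02,0],[-0.345,0.035,0],[-0.345,0.035,0],[-0.345,0.035,0],[-0.345,0.035,0],[-0.345,0.035,0],[-0.345,0.035,0],[-0.345,0.035,0]], dr=[[0,0,0],[0,0,0],[0,0,0],[0,0,0],[0,0,0],[0,0,0],[0,0,0],[0,0,0]])

```text
t: 31.92
position: [0.5578, 0.1501, 0.2333]
tool_rot: [-2.141, -2.299, -0.0]
contact_force: [0.1, 0.6, -1.9]
width: 0.505
grip_force: 41.8
```

Emit:
send_rows(travel=[[-0.345,0.035,0],[-0.345,0.035,0],[-0.345,0.035,0],[-0.345,0.035,0],[-0.345,0.035,0],[-0.345,0.035,0],[-0.345,0.035,0],[-0.345,0.035,0]], dr=[[0,0,0],[0,0,0],[0,0,0],[0,0,0],[0,0,0],[0,0,0],[0,0,0],[0,0,0]])

```text
t: 32.58
position: [0.6041, -0.1232, 0.2333]
tool_rot: [-2.141, -2.299, -0.001]
contact_force: [0.7, -0.3, -1.7]
width: 0.51
grip_force: 41.8
```

Emit:
send_rows(travel=[[-0.345,0.035,0],[-0.237,0.023,0],[0,0,0],[0,0,0],[0,0,0]], dr=[[0,0,0],[0,0,0.007],[0,0,0],[0,0,0],[0,0,0]])

```text
t: 33.0
position: [0.6138, -0.1785, 0.2327]
tool_rot: [-2.168, -2.272, -0.001]
contact_force: [0.5, 1.0, -2.5]
width: 0.508
grip_force: 41.7
```

```bash
python3 - <<'E'
from h import *
go([.611,-.180,.0185],2.3)
E
```

```text
t 33.0 pos [ 0.6138 -0.1785  0.2327] yaw 2.7 tilt [-0.     0.001 -1.   ] j [-0.27  0.54  0.73  1.61 -0.38  1.15  0.6 ] w 43.4 gf 41.7 F [ 0.5  1.  -2.5]
shift mm [ -1.7  -2.8 214.2]
turn deg 0.4 units 0.0022 or -0.9978
```

Emit:
send_rows(travel=[[-0.01,-0.02,0.15],[0,0,0.3],[0,0,0.35],[0,0,0.35],[0,0,0.35],[0,0,0.25],[0,0,0.15],[0,0,0.05]], dr=[[0,0,0],[0,0,0],[0,0,0],[0,0,0],[0,0,0],[0,0,0],[0,0,0],[0,0,0]])

```text
t: 33.67
position: [0.6105, -0.1775, 0.035]
tool_rot: [-2.164, -2.271, 0.002]
contact_force: [-0.3, 0.8, -0.9]
width: 0.513
grip_force: 41.8
```

Emit:
send_rows(travel=[[0,0,0],[0,0,0.03],[0,0,0.02],[0,0,0],[0,0,0]], dr=[[0,0,0],[0,0,0],[0,0,0],[0,0,0],[0,0,0]])

```text
t: 34.08
position: [0.6129, -0.1806, 0.034]
tool_rot: [2.17, 2.27, 0.002]
contact_force: [-0.6, 0.1, -0.5]
width: 0.506
grip_force: 41.8
```

```bash
python3 - <<'E'
from h import *
go([.611,-.180,.0185],2.3)
g=snap('side');crop(g,240,190,110,100,6,'pics/a7.png')
E
```

```text
t 34.08 pos [ 0.6129 -0.1806  0.034 ] yaw 2.6 tilt [ 0.002 -0.    -1.   ] j [-0.17  0.77  0.59  1.73 -0.56  0.82  0.72] w 43.2 gf 41.8 F [-0.6  0.1 -0.5]
shift mm [ 0.7 -1.9 15.5]
turn deg 0.3 units 0.0015 or -0.9985
```

View pics/a7.png

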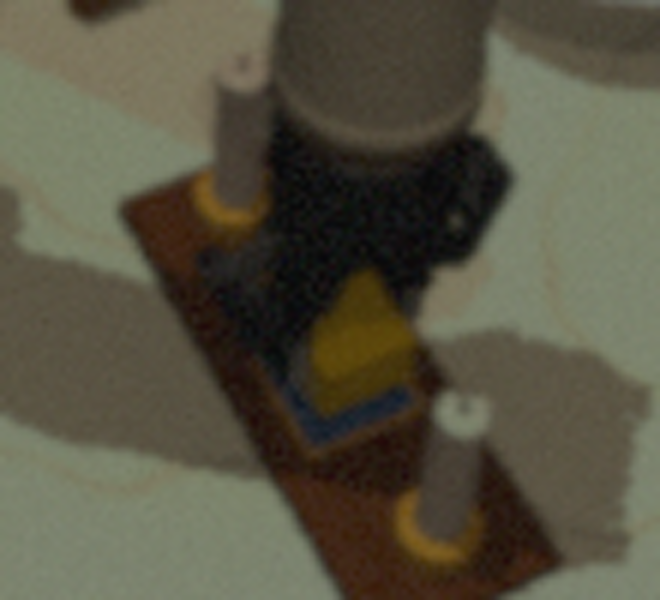

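```bash
python3 - <<'E'
from h import *
import pickle;g=pickle.load(open("g0.pkl","rb"))["side"]
C=lambda x,y:(240+(x+.5)/6-.5,190+(y+.5)/6-.5)
p=onz(g,[C(317,455),C(422,400)],.012);b=onz(g,[C(322,415),C(415,372)],.0275)
Rz=R.from_euler("z",-2.3,degrees=True)
print(Rz.apply(p-[.611,-.18,0]),Rz.apply(b-[.611,-.18,0]))
E
```

```text
[[-0.02289146 -0.03169802  0.012     ]
 [ 0.03056597 -0.02834656  0.012     ]] [[-0.01675582 -0.02299208  0.0275    ]
 [ 0.02899359 -0.02224945  0.0275    ]]
```

Emit:
send_rows(travel=[[-0.03,-0.015,0],[0,0,0.04],[0,0,0.04],[0,0,0.03],[0,0,0.02],[0,0,0.01],[0,0,0]], dr=[[0,0,0],[0,0,0],[0,0,0],[0,0,0],[0,0,0],[0,0,0],[0,0,0]])

```text
t: 34.72
position: [0.6106, -0.1834, 0.0186]
tool_rot: [-2.171, -2.27, 0.0]
contact_force: [0.2, 0.6, -2.8]
width: 0.505
grip_force: 41.7
```

Emit:
send_rows(travel=[[0,0,0.01],[0,0,0.01],[0,0,0]], dr=[[0,0,0],[0,0,0],[0,0,0]])

```text
t: 34.97
position: [0.6106, -0.1834, 0.0185]
tool_rot: [-2.171, -2.27, -0.001]
contact_force: [-6.1, 1.9, 14.3]
width: 0.51
grip_force: 43.5
```

Emit:
send_rows(travel=[[0,0,-0.01],[0,0,0],[0,0,0],[0,0,0],[0,0,0],[0,0,0],[0,0,0]], dr=[[0,0,0],[0,0,0],[0,0,0],[0,0,0],[0,0,0],[0,0,0],[0,0,0]], hand=85)

```text
t: 35.55
position: [0.6106, -0.1834, 0.0176]
tool_rot: [-2.171, -2.27, 0.0]
contact_force: [-0.2, -0.6, -0.4]
width: 0.995
grip_force: 0.0
```

Emit:
send_rows(travel=[[0,0,-0.05],[0,0,-0.2],[0,0,-0.35],[0,0,-0.38],[0,0,-0.38],[0,0,-0.38],[0,0,-0.26],[0,0,0]], dr=[[0,0,0],[0,0,0],[0,0,0],[0,0,0],[0,0,0],[0,0,0],[0,0,0],[0,0,0]])

```text
t: 36.22
position: [0.6141, -0.1855, 0.2252]
tool_rot: [2.165, 2.263, 0.009]
contact_force: [0.9, -0.2, 0.7]
width: 0.998
grip_force: 0.0
```

```bash
python3 - <<'E'
from h import *
go([.4134,.3237,.23],2.3)
import pickle;G=pickle.load(open("g0.pkl","rb"))
# pear: belly outline centre in top (montage centre 391-264,131) at z~.021; stem top at side
print(onz(G["top"],[(150+(391-264+.5)/6-.5,222+131.5/6-.5)],.021), onz(G["side"],[(145+(394-264+.5)/6-.5,122+(410-264+.5)/6-.5)],.021))
E
```

```text
t 36.22 pos [ 0.6141 -0.1855  0.2252] yaw 2.5 tilt [ 0.011 -0.002 -1.   ] j [-0.27  0.54  0.73  1.62 -0.39  1.12  0.61] w 85.2 gf 0.0 F [ 0.9 -0.2  0.7]
shift mm [ 517.5 -178.    -8.2]
turn deg 0.2 units 0.0013 or -0.9987
[[0.41085269 0.32698857 0.021     ]] [[0.41160589 0.32329822 0.021     ]]
```

Emit:
send_rows(travel=[[0.2,-0.07,0],[0.35,-0.12,0],[0.35,-0.12,0],[0.35,-0.12,0],[0.35,-0.12,0],[0.35,-0.12,0],[0.35,-0.12,0],[0.35,-0.12,0]], dr=[[0,0,0],[0,0,0],[0,0,0],[0,0,0],[0,0,0],[0,0,0],[0,0,0],[0,0,0]])

```text
t: 36.88
position: [0.5068, 0.0786, 0.2177]
tool_rot: [-2.171, -2.27, -0.0]
contact_force: [0.8, 0.0, 0.8]
width: 0.993
grip_force: 0.0
```

Emit:
send_rows(travel=[[0.35,-0.12,0],[0.35,-0.12,0],[0.35,-0.12,0],[0.35,-0.12,0],[0.35,-0.12,0],[0.35,-0.12,0],[0.35,-0.12,0],[0.057,-0.017,0]], dr=[[0,0,0],[0,0,0],[0,0,0],[0,0,0],[0,0,0],[0,0,0],[0,0,0],[0,0,0]])

```text
t: 37.55
position: [0.4071, 0.3311, 0.2175]
tool_rot: [-2.159, -2.278, -0.001]
contact_force: [-0.2, 0.4, 0.4]
width: 0.991
grip_force: 0.0
```

Emit:
send_rows(travel=[[0,0,0.15],[0,0,0.35],[0,0,0.35],[0,0,0.3],[0,0,0],[0,0,0]], dr=[[0,0,0],[0,0,0],[0,0,0],[0,0,0],[0,0,0],[0,0,0]])

```text
t: 38.05
position: [0.4103, 0.3224, 0.1018]
tool_rot: [2.172, 2.269, -0.006]
contact_force: [0.0, 0.8, 0.6]
width: 0.995
grip_force: 0.0
```

```bash
python3 - <<'E'
from h import *
go([.412,.3245,.003],2.3)
a=snap('top');
im=lambda x,y,w,h,s:cv2.convertScaleAbs(cv2.resize(a["frame"][y:y+h,x:x+w,::-1],None,fx=s,fy=s,interpolation=cv2.INTER_CUBIC),alpha=1.5)
cv2.imwrite('pics/a8.png',np.hstack([im(180,140,90,80,4),im(285,160,90,80,4)]))
E
```

```text
t 38.05 pos [0.4103 0.3224 0.1018] yaw 2.5 tilt [-0.003 -0.003 -1.   ] j [-1.17  0.47  0.56  2.   -0.35  0.77 -0.36] w 84.9 gf 0.0 F [0.  0.8 0.6]
shift mm [ 2.3  2.  98.8]
turn deg 0.2 units 0.0012 or -0.9988
```

View pics/a8.png

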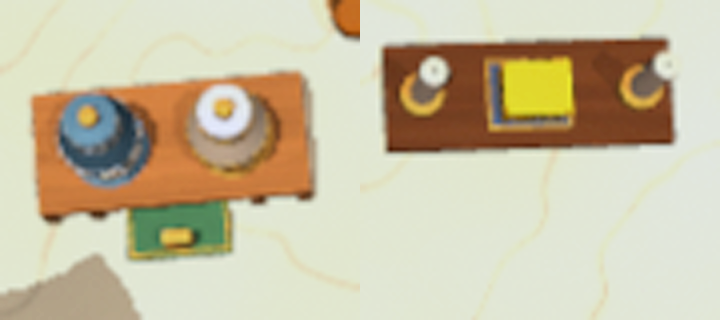

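```bash
python3 - <<'E'
from h import *
import pickle;g=pickle.load(open("g0.pkl","rb"))["top"]
A=lambda x,y:(180+(x+.5)/4-.5,140+(y+.5)/4-.5);B=lambda x,y:(285+(x-360+.5)/4-.5,160+(y+.5)/4-.5)
j=onz(g,[A(88,116),A(224,108)],.166);print(R.from_euler("z",-5.1,degrees=True).apply(j-[.63,.1625,0]).round(4))
print("pull",R.from_euler("z",-5.1,degrees=True).apply(onz(g,[A(178,236)],.042)-[.63,.1625,0]).round(4))
print("box",onz(g,[B(503,62),B(572,58),B(574,113),B(504,117)],.046).mean(0),"patch",onz(g,[B(530.5,93.5)],.012))
c=onz(g,[B(433,70),B(665,64)],.128);print("candles",c,c.mean(0))
E
```

```text
[[-0.0011  0.0514  0.166 ]
 [-0.0038 -0.0488  0.166 ]]
pull [[-0.0766 -0.      0.042 ]]
box [ 0.60989539 -0.1817794   0.046     ] patch [[ 0.61122693 -0.18095316  0.012     ]]
candles [[ 0.60738334 -0.08804896  0.128     ]
 [ 0.61288957 -0.26559625  0.128     ]] [ 0.61013646 -0.17682261  0.128     ]
```

Emit:
send_rows(travel=[[0.015,0.01,0.2],[0,0,0.3],[0,0,0.25],[0,0,0.15],[0,0,0.05],[0,0,0],[0,0,0]], dr=[[0,0,0],[0,0,0],[0,0,0],[0,0,0],[0,0,0],[0,0,0],[0,0,0]])

```text
t: 38.68
position: [0.4136, 0.3264, 0.0097]
tool_rot: [2.171, 2.27, 0.005]
contact_force: [-0.5, 0.8, -0.3]
width: 0.997
grip_force: 0.0
```

```bash
python3 - <<'E'
from h import *
go([.412,.3245,.003],2.3)
E
```

```text
t 38.68 pos [0.4136 0.3264 0.0097] yaw 2.5 tilt [ 0.002  0.002 -1.   ] j [-1.08  0.63  0.45  2.02 -0.47  0.59 -0.26] w 85.2 gf 0.0 F [-0.5  0.8 -0.3]
shift mm [-1.8 -1.7  6.7]
turn deg 0.2 units 0.0014 or -0.9986
```

Emit:
send_rows(travel=[[-0.01,0,0.04],[0,0,0.015],[0,0,0]], dr=[[0,0,0],[0,0,0],[0,0,0]])

```text
t: 38.93
position: [0.4125, 0.3247, 0.003]
tool_rot: [-2.171, -2.27, -0.002]
contact_force: [-0.6, -0.4, -1.0]
width: 1.001
grip_force: 0.0
```

Emit:
send_rows(travel=[[0,0,0],[0,0,0],[0,0,0],[0,0,0],[0,0,0],[0,0,0],[0,0,0],[0,0,0]], dr=[[0,0,0],[0,0,0],[0,0,0],[0,0,0],[0,0,0],[0,0,0],[0,0,0],[0,0,0]], hand=25, force=30)

```text
t: 39.6
position: [0.4121, 0.3245, 0.0025]
tool_rot: [-2.171, -2.27, -0.0]
contact_force: [-1.5, -0.3, 4.9]
width: 0.454
grip_force: 30.2
```

```bash
python3 - <<'E'
from h import *
go([.6105,-.182,.22],2.3)
E
```

```text
t 39.6 pos [0.4121 0.3245 0.0025] yaw 2.6 tilt [-0.  0. -1.] j [-1.07  0.64  0.44  2.02 -0.48  0.58 -0.25] w 38.8 gf 30.2 F [-1.5 -0.3  4.9]
shift mm [-514.8  175.5 -217.6]
turn deg 0.3 units 0.0014 or -0.9986
```

Emit:
send_rows(travel=[[0,0,-0.05],[0,0,-0.2],[0,0,-0.35],[0,0,-0.38],[0,0,-0.38],[0,0,-0.38],[0,0,-0.35],[0,0,-0.06]], dr=[[0,0,0],[0,0,0],[0,0,0],[0,0,0],[0,0,0],[0,0,0],[0,0,0],[0,0,0]])

```text
t: 40.27
position: [0.4152, 0.3261, 0.2233]
tool_rot: [-2.172, -2.269, -0.015]
contact_force: [1.9, 0.5, -0.8]
width: 0.454
grip_force: 30.6
```

Emit:
send_rows(travel=[[-0.2,0.07,0],[-0.34,0.116,0],[-0.34,0.116,0],[-0.34,0.116,0],[-0.34,0.116,0],[-0.34,0.116,0],[-0.34,0.116,0],[-0.34,0.116,0]], dr=[[0,0,0],[0,0,0],[0,0,0],[0,0,0],[0,0,0],[0,0,0],[0,0,0],[0,0,0]])

```text
t: 40.93
position: [0.5116, 0.0689, 0.2168]
tool_rot: [-2.171, -2.27, 0.001]
contact_force: [0.5, 0.8, -1.9]
width: 0.452
grip_force: 30.5
```

Emit:
send_rows(travel=[[-0.34,0.116,0],[-0.34,0.116,0],[-0.34,0.116,0],[-0.34,0.116,0],[-0.34,0.116,0],[-0.34,0.116,0],[-0.34,0.116,0],[-0.19,0.06,0]], dr=[[0,0,0],[0,0,0],[0,0,0],[0,0,0],[0,0,0],[0,0,0],[0,0,0],[0,0,0]])

```text
t: 41.6
position: [0.6102, -0.1873, 0.2166]
tool_rot: [2.174, 2.265, -0.004]
contact_force: [0.2, -0.5, 0.0]
width: 0.453
grip_force: 30.5
```

Emit:
send_rows(travel=[[0,0,0],[0,0,0],[0,0,0]], dr=[[0,0,0],[0,0,0],[0,0,0]])

```text
t: 41.85
position: [0.6098, -0.1813, 0.2162]
tool_rot: [-2.17, -2.269, 0.001]
contact_force: [0.1, 0.0, -1.3]
width: 0.45
grip_force: 30.5
```

```bash
python3 - <<'E'
from h import *
go([.6105,-.182,.0485],2.3)
E
```

```text
t 41.85 pos [ 0.6098 -0.1813  0.2162] yaw 2.6 tilt [-0.002  0.001 -1.   ] j [-0.28  0.55  0.75  1.63 -0.41  1.12  0.62] w 38.4 gf 30.5 F [ 0.1  0.  -1.3]
shift mm [ -0.9   1.  167.7]
turn deg 0.3 units 0.0015 or -0.9985
```

Emit:
send_rows(travel=[[0,0,0.15],[0,0,0.3],[0,0,0.35],[0,0,0.3],[0,0,0.25],[0,0,0.15],[0,0,0.05],[0,0,0]], dr=[[0,0,0],[0,0,0],[0,0,0],[0,0,0],[0,0,0],[0,0,0],[0,0,0],[0,0,0]])

```text
t: 42.52
position: [0.6098, -0.1808, 0.0613]
tool_rot: [-2.168, -2.271, 0.001]
contact_force: [-0.5, -0.1, -1.0]
width: 0.451
grip_force: 30.5
```

Emit:
send_rows(travel=[[0,0,0.02],[0,0,0.01],[0,0,0],[0,0,0]], dr=[[0,0,0],[0,0,0],[0,0,0],[0,0,0]])

```text
t: 42.85
position: [0.6112, -0.1825, 0.0605]
tool_rot: [2.17, 2.269, 0.002]
contact_force: [-0.3, -0.7, -1.1]
width: 0.457
grip_force: 30.5
```

```bash
python3 - <<'E'
from h import *
go([.6105,-.182,.0485],2.3)
g=snap('side');crop(g,240,190,110,100,6,'pics/a9.png')
E
```

```text
t 42.85 pos [ 0.6112 -0.1825  0.0605] yaw 2.6 tilt [ 0.002 -0.    -1.   ] j [-0.2   0.74  0.63  1.73 -0.55  0.86  0.72] w 39.0 gf 30.5 F [-0.3 -0.7 -1.1]
shift mm [ 0.5 -0.7 12. ]
turn deg 0.3 units 0.0014 or -0.9986
```

View pics/a9.png

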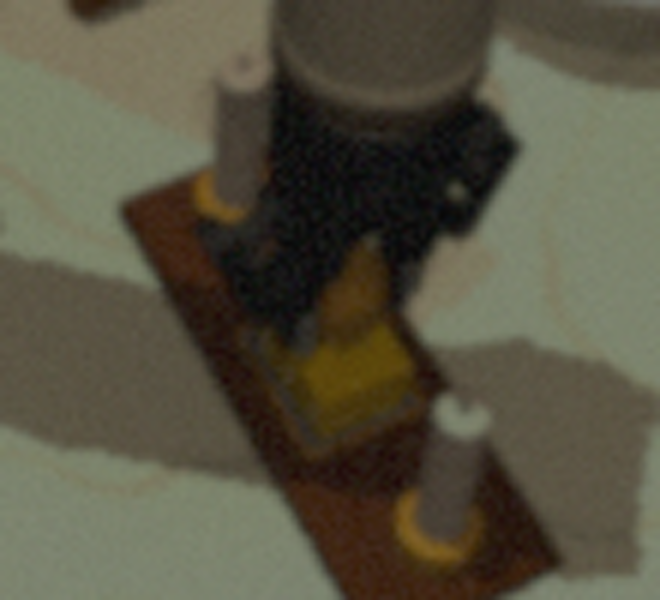

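Emit:
send_rows(travel=[[0,0,0.04],[0,0,0.03],[0,0,0.02],[0,0,0.015],[0,0,0.01],[0,0,0]], dr=[[0,0,0],[0,0,0],[0,0,0],[0,0,0],[0,0,0],[0,0,0]])

```text
t: 43.4
position: [0.6101, -0.1821, 0.0485]
tool_rot: [-2.171, -2.269, -0.001]
contact_force: [-2.8, 1.2, 8.3]
width: 0.45
grip_force: 31.4
```

Contact; release and rise.

Emit:
send_rows(travel=[[0,0,-0.005],[0,0,0],[0,0,0],[0,0,0],[0,0,0],[0,0,0],[0,0,0]], dr=[[0,0,0],[0,0,0],[0,0,0],[0,0,0],[0,0,0],[0,0,0],[0,0,0]], hand=85)

```text
t: 43.98
position: [0.6103, -0.1823, 0.0481]
tool_rot: [-2.171, -2.27, 0.0]
contact_force: [0.1, 0.6, -0.7]
width: 0.994
grip_force: 0.0
```

Emit:
send_rows(travel=[[0,0,-0.05],[0,0,-0.2],[0,0,-0.35],[0,0,-0.38],[0,0,-0.38],[0,0,-0.3],[0,0,-0.2],[0,0,0]], dr=[[0,0,0],[0,0,0],[0,0,0],[0,0,0],[0,0,0],[0,0,0],[0,0,0],[0,0,0]])

```text
t: 44.65
position: [0.613, -0.1839, 0.2404]
tool_rot: [2.166, 2.265, 0.008]
contact_force: [0.1, -0.7, 0.1]
width: 0.995
grip_force: 0.0
```

Emit:
send_rows(travel=[[0,-0.2,0],[0,-0.35,0],[0,-0.35,0],[0,-0.35,0],[0,-0.2,0],[0,0,0],[0,0,0],[0,0,0]], dr=[[0,0,0],[0,0,0],[0,0,0],[0,0,0],[0,0,0],[0,0,0],[0,0,0],[0,0,0]])

```text
t: 45.32
position: [0.4665, -0.1883, 0.2345]
tool_rot: [2.17, 2.271, 0.001]
contact_force: [0.5, 1.0, -0.2]
width: 1.001
grip_force: 0.0
```

```bash
python3 - <<'E'
from h import *
go([.6105,-.182,.0485],2.3)
a=snap('side');t=snap('top')
im=lambda a,x,y,w,h,s:cv2.convertScaleAbs(cv2.resize(a["frame"][y:y+h,x:x+w,::-1],None,fx=s,fy=s,interpolation=cv2.INTER_CUBIC),alpha=1.5)
cv2.imwrite('pics/a10.png',np.hstack([im(a,200,90,150,210,2.6),im(t,285,120,150,210,2.6)]))
E
```

```text
t 45.32 pos [ 0.4665 -0.1883  0.2345] yaw 2.6 tilt [ 0.001  0.    -1.   ] j [-0.4   0.27  0.86  1.94 -0.24  1.03  0.61] w 85.5 gf 0.0 F [ 0.5  1.  -0.2]
shift mm [ -0.3 143.9 186.1]
turn deg 0.3 units 0.0017 or -0.9983
```

View pics/a10.png

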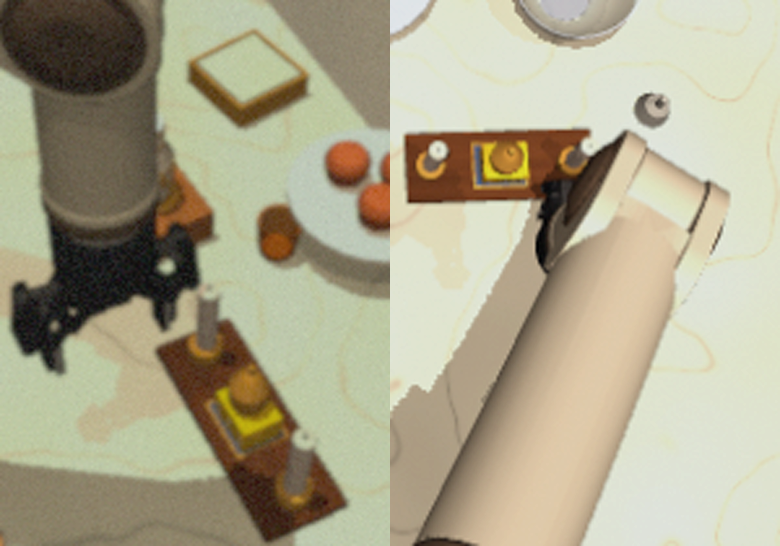

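```bash
python3 -c "
from rig import manip
print(manip.job_done())"
```

```text
the job is handed in; nothing more can be done
None
```

I placed all five pieces in order and handed the job in at about 45 s of the 144 s allowed. Camera checks showed the tray, jars, box and pear within tolerance, but the hand-in call gave back no verdict.

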